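# Stand the toppled cores and label rolls in their trays and set the job code

## Robot

A 7-joint arm with a two-finger parallel gripper is mounted at the origin on a cart in front of the work surface, level with it; the furniture and walls round the work are solid. World frame = base frame: x ahead of the robot, y to its left, z up, the work surface at z = 0. Lengths are in m, angles in rad, forces in N, time in s.
With the tool pointing down it reaches from about 0.4 to 0.9 m from the base axis. Payload 5.6 kg.
Tool frame: the origin (TCP) lies midway between the tips of the shut fingers; the grasp point (between the pads) lies 19 mm behind it; z points along the fingers, y is the line along which they close (so a half turn about z gives the same grasp; the last joint's range is limited). The gripper opens to 92 mm and grips with 3 to 60 N. Pads are 20 mm wide; open, the fingers measure 128 mm over their backs; the gripper's body (75 mm by 189 mm) begins 69 mm behind the grasp point.
Start: joints at [-1.225, 0.468, -0.012, 1.603, 0.006, 1.071, -0.056], TCP at [0.246, 0.601, 0.215] pointing down, gripper open.
Joint ranges: [-2.53, 2.53], [-0.31, 2.02], [-1.57, 1.55], [0.28, 2.44], [-1.29, 4.43], [0.15, 1.84], [-2.92, 2.92]. Speed limits (rad/s): [2.57, 2.57, 3.14, 3.14, 3.14, 3.14, 3.14].

## Interface

Orientations are given as a rotation vector (axis times angle).
In Python, from bench import manip gives the robot as it stands.
- The arm moves only by the shell command python3 -m creep 'ROWS'. ROWS is a JSON object of lists of equal length, an entry for each row: "delta_rot": the turn, a rotation vector about the tool's x, y, z in rad, a list of three; "xyz": the shift along the tool's x, y, z in mm, a list of three; "hand": the opening in per cent of the stroke, from 0 (shut) to 100 (fully open). In form: {"delta_rot": [[wx, wy, wz], ...], "xyz": [[dx, dy, dz], ...], "hand": [hand, ...]}. A call has 1 to 10 rows; each row is the pose to reach, as a shift and turn from the pose commanded when the call began, along the tool's axes at that moment; what a row does not reach only later rows make up. A row lasts 1/10 s, in which the tool goes at most 50 mm and 8.59 degrees, less where a joint would pass 70% of its speed; a pose out of reach is approached as far as the arm can. A call with a gripper value outside its range is refused whole. The fingers move at their own pace and stop on an object; the grip force is fixed at half the most. Time passes only in rows, so rows that repeat a pose let the fingers close. It gives the time, the measured TCP pose, the force, the opening and the grip force at its end, in the units of the state.
- manip.sense(): the state, without advancing time (a new reading comes with each control period).
- manip.capture(name): name is "scene" or "side" or "wrist"; returns the picture (400x640x3 uint8, red, green, blue); there is no depth.
- manip.camera_model(name): a dict with "camera_matrix" (3x3 intrinsics, pixels), "distortion" ([k1, k2, p1, p2, k3] as OpenCV has them; the pictures are not rectified), "rvec" (rotation vector, rad) and "tvec" (3), from world to camera coordinates, as OpenCV has them. Camera axes: x right, y down, z forward; pixel columns grow to the right and rows downward; lengths in m; the calibration is good to about 2 mm. A picture is of the moment at which its call begins: read the wrist's pose just before it. camera_model takes no time and is no camera call; for the wrist camera it gives the pose at the moment of the call.
- manip.close_job(): hands the job in; it is judged then, once.
The state is a dict: "time": time; "q": joint angles; "dq": joint speeds; "tau": joint torques, N m; "tcp_pos": TCP position; "ee_rot": TCP orientation; "force": force on the tool from outside, world axes, zero at the start; "moment": the same for the moment, N m; "opening": opening from 0.0 (shut) to 1.0 (fully open); "grip_force": force on a finger pad.
Only numpy, scipy, OpenCV 4.12 (cv2) and the standard library are available. Lean on these libraries where they do the work, as an engineer would, in place of code of your own. Each camera call takes 0.05 s, during which the arm holds its last target. There are 200 camera calls.

## Task

The bare cardboard cores and the finished label rolls have toppled over on the desk: stand every core upright on the plywood board and every label roll upright, on its flat end, in the steel pan, each well inside the edges. Only when all of them stand, set the job code on the grey box: turn the left dial to its four-dot mark and the right dial to its two-dot mark, pointing squarely at them. Leave the loupe, the tape and the counter behind the box where they are.

Things in the scene. Friction and masses are not known exactly. Their poses are not given: they have to be found in the camera images.
- core_a_mid (a point): bare brown cardboard winding core, a tube 42 mm across, with a square grey plastic plug 42 x 42 x 4 mm on each end, 108 mm long in all, about 70 g; the point is its centre, z runs along the tube (the two ends are alike, either may be up), x and y lie square to the plugs' sides. It starts lying on a flat side on the desk. May be absent
- core_b_mid (a point): bare brown cardboard winding core, a tube 42 mm across, with a square grey plastic plug 42 x 42 x 4 mm on each end, 108 mm long in all, about 70 g; the point is its centre, z runs along the tube (the two ends are alike, either may be up), x and y lie square to the plugs' sides. It starts lying on a flat side on the desk. May be absent
- core_c_mid (a point): bare brown cardboard winding core, a tube 42 mm across, with a square grey plastic plug 42 x 42 x 4 mm on each end, 108 mm long in all, about 70 g; the point is its centre, z runs along the tube (the two ends are alike, either may be up), x and y lie square to the plugs' sides. It starts lying on a flat side on the desk. May be absent
- roll_a_mid (a point): finished label roll, white with a dark printed label, 62 mm across, with a square cardboard end plate 63 x 63 x 3 mm on each end, 56 mm long along its axis in all, about 180 g; the point is its centre, z runs along the winding axis (either end may be up), x and y lie square to the plates' sides. It starts lying on a side of its plates. May be absent
- roll_b_mid (a point): finished label roll, white with a dark printed label, 62 mm across, with a square cardboard end plate 63 x 63 x 3 mm on each end, 56 mm long along its axis in all, about 180 g; the point is its centre, z runs along the winding axis (either end may be up), x and y lie square to the plates' sides. It starts lying on a side of its plates. May be absent
- core_a: the same cardboard core as core_a_mid, origin at its centre
- core_b: the same cardboard core as core_b_mid, origin at its centre
- core_c: the same cardboard core as core_c_mid, origin at its centre
- roll_a: the same label roll as roll_a_mid, origin at its centre
- roll_b: the same label roll as roll_b_mid, origin at its centre
- board_floor (a point): plywood core board, fixed, 150 (x) x 220 (y) x 12 mm, with a light batten 14 mm wide and 8 mm high along each of its two y ends (clear width between the battens 192 mm) and open on its x sides; the point is the middle of its upper face
- pan_floor (a point): steel pan, fixed, 150 (x) x 220 (y) mm outside, floor 4 mm thick, lip 3 mm thick and 14 mm high above the desk all round; the point is the middle of its inner floor
- dial_left (a joint): left pointer dial on the code box: angle in rad, grows as it turns clockwise seen from above; the white-lined end of its bar points at the marks, which lie at 0 (one dot), 0.6 (two dots), 1.2 (three, straight away from the robot side of the box), 1.8 (four) and 2.4 (five dots); stops at -0.15 and 2.55. It stays where it is left (friction torque 0.04 N m)
- dial_right (a joint): right pointer dial on the code box: angle in rad, grows as it turns clockwise seen from above; the white-lined end of its bar points at the marks, which lie at 0 (one dot), 0.6 (two dots), 1.2 (three, straight away from the robot side of the box), 1.8 (four) and 2.4 (five dots); stops at -0.15 and 2.55. It stays where it is left (friction torque 0.04 N m)
- dial_left_grip (a point): centre of the upright grip bar of the left dial, 26 mm above the top of the box (66 mm above the desk). The bar is 46 mm long along this point's x axis (x is the way the pointer points), 13 mm thick along y, and stands from 7 to 35 mm above the box top on a disc 48 mm across whose top is 7 mm above the box top; z, up, is the turning axis
- dial_right_grip (a point): centre of the upright grip bar of the right dial, 26 mm above the top of the box (66 mm above the desk). The bar is 46 mm long along this point's x axis (x is the way the pointer points), 13 mm thick along y, and stands from 7 to 35 mm above the box top on a disc 48 mm across whose top is 7 mm above the box top; z, up, is the turning axis
- loupe: black loupe, 33 mm across, 34 mm high, standing behind the code box; bystander; origin under its centre
- tape_roll: roll of clear tape, 64 mm across, 22 mm high, lying flat behind the code box; bystander; origin under its centre
- tally: round metal tally counter, 54 x 53 x 25 mm, behind the code box; bystander; origin under its centre
Not all that is in view belongs to the job. What is shaped like the roll_a but green is not meant.

How it is judged:
On the way, in this order (a step that is already met when the one before it is completed fails the run):
1. every core present stands upright on the plywood board and every label roll present stands upright in the steel pan ((angle between core_a_mid's own z axis and vertical below 0.12 rad or angle between core_a_mid's own z axis and vertical above 3.0216 rad) and x of core_a_mid in the frame of board_floor between -0.065 and 0.065 m and y of core_a_mid in the frame of board_floor between -0.09 and 0.09 m and z of core_a_mid in the frame of board_floor between 0.046 and 0.062 m and (angle between core_b_mid's own z axis and vertical below 0.12 rad or angle between core_b_mid's own z axis and vertical above 3.0216 rad) and x of core_b_mid in the frame of board_floor between -0.065 and 0.065 m and y of core_b_mid in the frame of board_floor between -0.09 and 0.09 m and z of core_b_mid in the frame of board_floor between 0.046 and 0.062 m and (angle between core_c_mid's own z axis and vertical below 0.12 rad or angle between core_c_mid's own z axis and vertical above 3.0216 rad) and x of core_c_mid in the frame of board_floor between -0.065 and 0.065 m and y of core_c_mid in the frame of board_floor between -0.09 and 0.09 m and z of core_c_mid in the frame of board_floor between 0.046 and 0.062 m and (angle between roll_a_mid's own z axis and vertical below 0.12 rad or angle between roll_a_mid's own z axis and vertical above 3.0216 rad) and x of roll_a_mid in the frame of pan_floor between -0.065 and 0.065 m and y of roll_a_mid in the frame of pan_floor between -0.09 and 0.09 m and z of roll_a_mid in the frame of pan_floor between 0.02 and 0.036 m and (angle between roll_b_mid's own z axis and vertical below 0.12 rad or angle between roll_b_mid's own z axis and vertical above 3.0216 rad) and x of roll_b_mid in the frame of pan_floor between -0.065 and 0.065 m and y of roll_b_mid in the frame of pan_floor between -0.09 and 0.09 m and z of roll_b_mid in the frame of pan_floor between 0.02 and 0.036 m), for 0.3 s.
2. the left dial points at its four-dot mark and the right dial at its two-dot mark (value of joint dial_left between 1.65 and 1.95 rad and value of joint dial_right between 0.45 and 0.75 rad), for 0.2 s.
At the end, for the whole second after the job is handed in: Cores present stand on the board, rolls present in the pan: within 0.12 rad of upright, centres within 65 mm (x) and 90 mm (y) of the tray's middle, at half their length (8 mm) above its floor, at rest; left dial at 1.8 and right at 0.6, within 0.15 rad (all of step 1 and all of step 2 and linear speed of each of core_a, core_b, core_c, roll_a, roll_b below 0.03 m/s and velocity of joint dial_left between -0.05 and 0.05 rad/s and velocity of joint dial_right between -0.05 and 0.05 rad/s); the robot touches nothing.
It fails at once if the loupe behind the box is shifted more than 30 mm (distance of loupe from where it was at the start of the episode above 0.03 m).
It fails at once if the tape_roll behind the box is shifted more than 30 mm (distance of tape_roll from where it was at the start of the episode above 0.03 m).
It fails at once if the tally behind the box is shifted more than 30 mm (distance of tally from where it was at the start of the episode above 0.03 m).
Of core_a, core_b, core_c, roll_a, roll_b only 4 to 5 are there at a start; the rules pass over those that are not, and their reading is None.
At some moment in a run one of roll_a, roll_b may be knocked a few centimetres aside while the robot is not near it.
It also fails if it takes over 210 s, if anything falls off the work surface, if the arm or the gripper's body presses on something with over 40 N, if the wrist force passes 120 N, or if a joint passes its speed limit or range.

## Working session

There is one attempt and no reset: what is moved stays moved. The work goes in short steps, Python scripts to look and compute and a shell command to move; the robot and the scene stay as the last step left them, time stands still between calls to the robot, and variables do not carry over. Pictures are saved under pics/ and viewed, at most 14 in all, crops included, and the job is handed in when it is done.

```bash
mkdir -p pics; ls; python3 - <<'E'
from bench import manip
import cv2,numpy as np
for n in("scene","side"):
    im=manip.capture(n); cv2.imwrite(f"pics/{n}0.png",cv2.cvtColor(im,cv2.COLOR_RGB2BGR))
    m=manip.camera_model(n)
    R=cv2.Rodrigues(np.array(m["rvec"]))[0]; print(n,-R.T@np.array(m["tvec"]).ravel(),R[2],np.array(m["camera_matrix"])[0,0],m["distortion"])
print(manip.sense())
E
```

```text
pics
scene [ 1.78928868 -0.64675753  0.79651533] [-0.79426347  0.37960787 -0.4743874 ] 480.375440694796 [-0.06604866  0.          0.          0.          0.        ]
side [0.24720796 0.9476467  1.07932128] [ 0.22623301 -0.69150732 -0.68602933] 427.0236985511399 [-0.11158431  0.          0.          0.          0.        ]
{'time': 0.1, 'q': array([-1.22499492,  0.46830578, -0.01159974,  1.6034984 ,  0.00602028,
        1.07141341, -0.05631465]), 'dq': array([ 0.00112985, -0.00158834, -0.00220001, -0.00203087, -0.00071464,
        0.00214019, -0.00067828]), 'tau': array([ 1.49500978e-03, -5.21644306e+01, -1.20189472e-02, -2.44366175e+01,
       -5.67033549e-02,  1.40382201e-02,  6.51614050e-05]), 'tcp_pos': array([0.2462759 , 0.60098184, 0.21373851]), 'ee_rot': array([-6.06965847e-01, -3.08222214e+00,  2.48384538e-03]), 'force': array([-0.29188678, -0.21972537, -0.13285804]), 'moment': array([-0.00722583,  0.02745379,  0.00513056]), 'grip_force': 0.0, 'opening': 1.0003087538128483}
```

View pics/scene0.png

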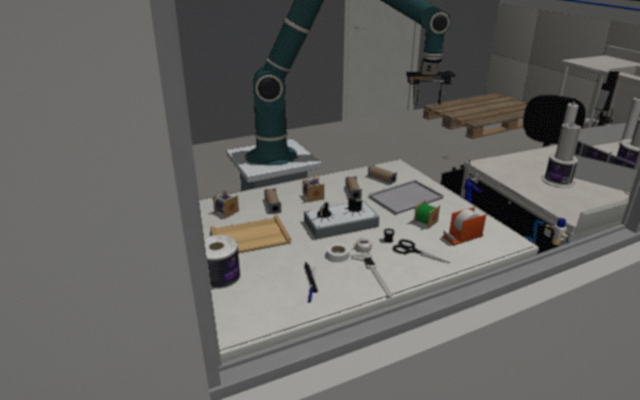

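View pics/side0.png

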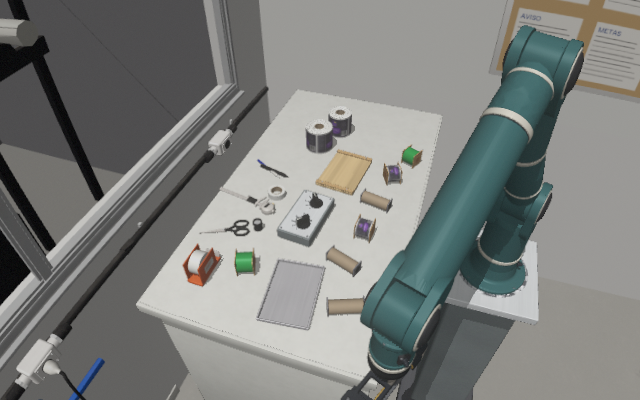

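The side view shows:
- **Brown cores:** about (375,200), (343,260) and (350,307).
- **Printed white/purple rolls:** (393,173) and (365,228).
- **Green look-alikes, not meant:** (411,156) and (245,261).
- **Trays:** board at (344,171), pan at (292,293).
- **Dials:** (316,199) and (304,221).
- **Standing jars:** the big purple and white ones at (319,135) and (340,121) are not lying rolls.

Next I'll get rough positions.

```bash
cat > h.py <<'E'
from bench import manip
import cv2,numpy as np
from scipy.spatial.transform import Rotation as Rn
def cam(n):
    m=manip.camera_model(n); return [np.array(m[k],float) for k in("camera_matrix","distortion","rvec","tvec")]
def ray(c,uv):
    K,D,r,t=c; R=cv2.Rodrigues(r)[0]
    p=cv2.undistortPoints(np.array(uv,float).reshape(-1,1,2),K,D)[:,0]
    d=np.c_[p,np.ones(len(p))]@R; return -R.T@t.ravel(),d
def plane(c,uv,z):
    o,d=ray(c,uv); return o+d*((z-o[2])/d[:,2])[:,None]
def proj(c,P): return cv2.projectPoints(np.array(P,float).reshape(-1,1,3),c[2],c[3],c[0],c[1])[0][:,0]
def snap(n,f=None):
    c=cam(n); im=cv2.cvtColor(manip.capture(n),cv2.COLOR_RGB2BGR)
    if f: cv2.imwrite("pics/"+f,im)
    return c,im
def rows(pos,R,p0=None,R0=None):
    """print tool-frame shift (mm) and rotvec to reach world pose pos,R (matrix)"""
    s=manip.sense(); p0=s['tcp_pos'] if p0 is None else p0; R0=Rn.from_rotvec(s['ee_rot']).as_matrix() if R0 is None else R0
    d=R0.T@(np.array(pos)-p0)*1000; w=Rn.from_matrix(R0.T@R).as_rotvec()
    print("xyz",d.round(0),"rot",w.round(3)); return d,w
E
python3 - <<'E'
from h import *
c=cam("side")
N={"coreB(375,200)":(375,200,.021),"core(343,260)":(343,260,.021),"core(350,307)":(348,307,.021),"roll1":(393,173,.03),"roll2":(365,228,.03),"board":(344,171,.012),"pan":(292,293,.004),"dialfar":(316,199,.066),"dialnear":(304,221,.066),"greenR":(411,156,.03),"greenL":(245,261,.03)}
for k,v in N.items(): print(k,plane(c,[v[:2]],v[2])[0].round(3))
s=manip.sense();R0=Rn.from_rotvec(s['ee_rot']).as_matrix();print(R0.round(2))
w=cam("wrist");Rw=cv2.Rodrigues(w[2])[0];print("wristcam in tool",(R0.T@(-Rw.T@w[3].ravel()-s['tcp_pos'])).round(3),(R0.T@Rw.T).round(2),w[0][0,0],w[1])
rows([.45,.1,.45],Rn.from_euler('x',np.pi).as_matrix())
E
```

```text
coreB(375,200) [ 0.423 -0.162  0.021]
core(343,260) [0.454 0.136 0.021]
core(350,307) [0.392 0.295 0.021]
roll1 [ 0.391 -0.32   0.03 ]
roll2 [ 0.422 -0.01   0.03 ]
board [ 0.578 -0.292  0.012]
pan [0.566 0.291 0.004]
dialfar [ 0.61  -0.054  0.066]
dialnear [0.613 0.056 0.066]
greenR [ 0.344 -0.448  0.03 ]
greenL [0.74  0.244 0.03 ]
[[-0.93  0.38 -0.  ]
 [ 0.38  0.93 -0.  ]
 [-0.   -0.   -1.  ]]
wristcam in tool [ 0.065 -0.001 -0.17 ] [[ 0.   -0.97 -0.23]
 [ 1.    0.    0.  ]
 [-0.   -0.23  0.97]] 351.42661790326855 [-0.02834132  0.          0.          0.          0.        ]
xyz [-378. -387. -236.] rot [-0.000e+00  2.000e-03  2.753e+00]
```

```bash
python3 -m creep '{"delta_rot":[[0,0,0.08],[0,0,0.16],[0,0,0.24],[0,0,0.32],[0,0,0.4],[0,0,0.5],[0,0,0.6],[0,0,0.7],[0,0,0.75],[0,0,0.75]],"xyz":[[0,0,-40],[-20,-20,-80],[-60,-50,-110],[-100,-85,-140],[-140,-120,-170],[-180,-160,-200],[-220,-200,-220],[-260,-230,-240],[-300,-265,-240],[-338,-296,-240]],"hand":[100,100,100,100,100,100,100,100,100,100]}'
python3 - <<'E'
from h import *
s=manip.sense();print(s['q'].round(3));print(Rn.from_rotvec(s['ee_rot']).as_matrix().round(2))
c,im=snap("wrist","w1.png")
for P in [[.45,.3,0],[.45,-.3,0],[.6,0,0]]: print(P,proj(c,P).round())
E
```

```text
time: 1.1
tcp_pos: [0.4212, 0.248, 0.4493]
ee_rot: [1.694, 2.645, 0.003]
force: [0.6, 0.6, -1.1]
opening: 1.001
grip_force: 0.0
[-0.904  0.017  0.312  1.655 -0.006  1.469 -0.16 ]
[[-0.42  0.91  0.  ]
 [ 0.91  0.42  0.  ]
 [ 0.    0.   -1.  ]]
[0.45, 0.3, 0] [[348. 136.]]
[0.45, -0.3, 0] [[224. 398.]]
[0.6, 0, 0] [[350. 309.]]
```

View pics/w1.png

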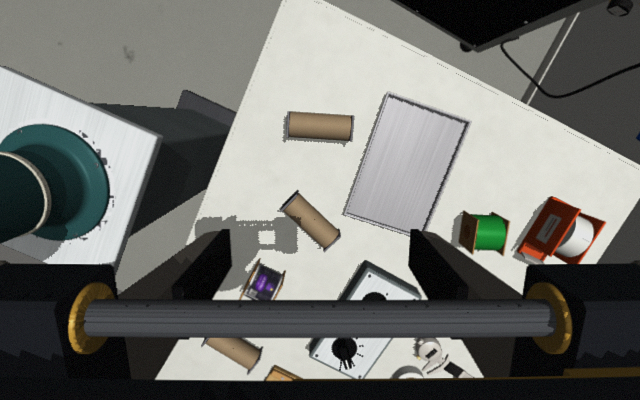

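The wrist view shows the pan's corners near (388,94), (469,122), (411,235) and (344,214). Cores are at (320,127), (311,220) and (232,350). Printed roll_1, with a purple label, is at (263,282), and the green decoy is at (485,232). Next I'll look at the right half.

```bash
python3 -m creep '{"delta_rot":[[0,0,0.14],[0,0,0.28],[0,0,0.42],[0,0,0.56],[0,0,0.7],[0,0,0.84],[0,0,0.98],[0,0,1.12],[0,0,1.26],[0,0,1.4]],"xyz":[[-25,-11,0],[-50,-22,0],[-75,-33,0],[-100,-44,0],[-125,-55,0],[-150,-66,0],[-175,-77,0],[-200,-88,0],[-225,-100,0],[-245,-113,0]],"hand":[100,100,100,100,100,100,100,100,100,100]}'
python3 -c "
from h import *
s=manip.sense();print(s['q'].tolist(),s['tcp_pos'].tolist(),s['ee_rot'].tolist())"
python3 -m creep '{"delta_rot":[[0,0,0.14],[0,0,0.28],[0,0,0.42],[0,0,0.56],[0,0,0.7],[0,0,0.84],[0,0,0.98],[0,0,1.12],[0,0,1.2],[0,0,1.2]],"xyz":[[0,0,0],[0,0,0],[0,0,0],[0,0,0],[0,0,0],[0,0,0],[0,0,0],[0,0,0],[0,0,0],[0,0,0]],"hand":[100,100,100,100,100,100,100,100,100,100]}'
python3 - <<'E'
from h import *
s=manip.sense();print(s['q'].tolist(),s['tcp_pos'].tolist(),s['ee_rot'].tolist())
c,im=snap("wrist","w2.png")
E
```

```text
time: 2.15
tcp_pos: [0.4204, -0.0214, 0.4479]
ee_rot: [3.003, 0.922, -0.001]
force: [-0.1, -0.1, 0.0]
opening: 0.999
grip_force: 0.0
[-0.6101134642111881, -0.1510295829473358, 0.5114444107163783, 1.793249232452989, 0.07411355075449123, 1.480986704992733, -1.0849719648176894] [0.4203688102949156, -0.021371445107292168, 0.44790169762454024] [3.0030837769305174, 0.9224809622931234, -0.0007311516886216984]
time: 3.15
tcp_pos: [0.4204, -0.02, 0.4479]
ee_rot: [3.002, -0.925, -0.001]
force: [-0.2, -0.0, -0.1]
opening: 1.003
grip_force: 0.0
[-0.4925673501057425, -0.13528761762765967, 0.4087981186044422, 1.7881558009395015, 0.05395845257680999, 1.4784407364540726, -2.2604242426107444] [0.42042076223181585, -0.01997261662883297, 0.447883542856612] [3.0021349248450284, -0.9245707146090547, -0.0008350595331698628]
```

View pics/w2.png

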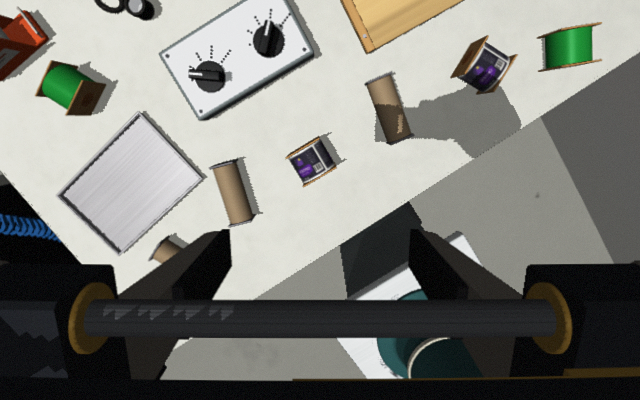

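This view has almost everything:
- **Pan:** (132,182).
- **Cores:** (233,192), (388,107) and (168,248).
- **Printed rolls:** (311,161) and (484,65).
- **Greens:** (70,87) and (569,46).
- **Dials:** (209,76) with its bar pointing left in the image, and (269,40) with its bar pointing up.
- **Board corner:** (370,50).

Next I'll fit the kinematics and measure the objects.

```bash
cat > kin.py <<'E'
from h import *
from scipy.optimize import least_squares
from itertools import product
Q=np.array([[-1.22499492,.46830578,-.01159974,1.6034984,.00602028,1.07141341,-.05631465],[-0.904,.017,.312,1.655,-.006,1.469,-.16],
[-0.6101134642,-0.1510295829,0.5114444107,1.7932492324,0.0741135507,1.4809867,-1.0849719648],[-0.49256735,-0.1352876176,0.4087981186,1.7881558,0.0539584526,1.4784407364,-2.26042424]])
P=np.array([[0.2462759,0.60098184,0.21373851],[.4212,.248,.4493],[0.42036881,-0.0213714451,0.44790169762],[0.420420762,-0.0199726166,0.44788354]])
V=np.array([[-6.06965847e-01,-3.08222214,2.48384538e-03],[1.694,2.645,.003],[3.00308377,0.92248096,-0.00073115],[3.002134924845,-0.9245707146,-0.000835059]])
ax="zyzyzyz"
def fk(q,sg,L):
    h,a1,L1,L2,a2,Lt,off=L; T=Rn.identity(); p=np.zeros(3)
    seg=[[0,0,0],[0,0,h],[0,0,0],[a1,0,L1],[-a1,0,0],[0,0,L2],[a2,0,Lt]]
    for i in range(7):
        p=p+T.apply(seg[i]) if i<7 else p
        T=T*Rn.from_euler(ax[i],sg[i]*q[i])
    p=p+T.apply([0,0,0]) 
    return p,T*Rn.from_euler('z',off)
E
python3 - <<'E'
from kin import *
best=[]
for s in product([1,-1],repeat=7):
    if s[1]<0: continue
    o0=[ (fk(q,s,[0]*6+[0])[1].inv()*Rn.from_rotvec(v)).as_matrix() for q,v in zip(Q,V)]
    e=max(np.abs(o-o0[0]).max() for o in o0); best.append((e,s,Rn.from_matrix(o0[0]).as_rotvec()))
best.sort(key=lambda b:b[0])
for b in best[:6]: 
    s=b[1]; off=b[2][2]
    f=lambda L:np.ravel([fk(q,s,[*L,off])[0]-p for q,p in zip(Q,P)])
    r=least_squares(f,[.35,0,.4,.4,.05,.2]); print(b[0].round(4),s,b[2].round(3),r.x.round(4),np.abs(r.fun).max().round(4))
c=cam("wrist");im=cv2.imread("pics/w2.png");hsv=cv2.cvtColor(im,cv2.COLOR_BGR2HSV)
def q(name,uv,z): print(name,plane(c,uv,z).round(4).tolist())
for name,(u,v) in dict(cA=(388,107),cB=(233,192),cC=(168,248),board=(410,15),desk=(400,200),plate=(296,172)).items(): print(name,hsv[v,u])
E
```

```text
0.0007 (-1, 1, -1, 1, -1, 1, -1) [0.    0.    1.571] [ 0.9869  0.084   0.4481  0.3567 -0.0269  1.0394] 0.0293
0.1299 (-1, 1, -1, 1, 1, 1, -1) [ 0.008 -0.009  1.565] [-0.2441  0.0074  0.4926  0.4694 -0.0042 -0.2408] 0.0292
0.3781 (-1, 1, -1, -1, 1, 1, 1) [-2.19  -2.19   0.075] [-0.5394  0.9738  1.5259  0.5341  0.026   0.4858] 0.0297
0.431 (-1, 1, -1, -1, -1, 1, 1) [-2.189 -2.202  0.087] [-0.394   0.7719  1.3054  0.3969  0.0767  0.3202] 0.0339
0.799 (-1, 1, -1, -1, -1, -1, -1) [-0.759 -0.696  1.445] [ 1.6117  0.3859 -2.445  -1.0314  1.0095 -1.552 ] 0.0539
0.8455 (-1, 1, 1, -1, -1, 1, 1) [-2.161 -2.218  0.075] [-1.52    1.4248  1.2961  0.7301  0.0921  2.2266] 0.3212
cA [19 87 79]
cB [ 17  82 146]
cC [ 19  87 100]
board [ 20 114 203]
desk [ 34   9 221]
plate [ 30  11 164]
```

```bash
python3 - <<'E'
from h import *
c=cam("wrist");im=cv2.imread("pics/w2.png");hsv=cv2.cvtColor(im,cv2.COLOR_BGR2HSV)
print("pan",plane(c,[(141,112),(205,176),(120,254),(60,193)],.014).round(3).tolist())
print("box top",plane(c,[(160,52),(203,119),(316,50)],.04).round(3).tolist())
print("dials",plane(c,[(209,76),(269,40)],.070).round(3).tolist(),"ptr",plane(c,[(190,76),(268,22)],.075).round(3).tolist())
b=cv2.inRange(hsv,(14,55,40),(24,130,200)); b=cv2.morphologyEx(b,cv2.MORPH_OPEN,np.ones((5,5)))
for k in cv2.findContours(b,0,2)[0]:
    if cv2.contourArea(k)<250: continue
    r=cv2.minAreaRect(k); bp=cv2.boxPoints(r)
    # axis through midpoints of the short sides
    e=[np.linalg.norm(bp[i]-bp[(i+1)%4]) for i in range(4)]; i=int(np.argmin(e[:2]))
    m=[(bp[i]+bp[(i+1)%4])/2,(bp[(i+2)%4]+bp[(i+3)%4])/2]
    W=plane(c,m,.021); d=W[1]-W[0]
    print(np.round(r[0]),np.round(r[1]),"ctr",W.mean(0).round(3),"len",np.linalg.norm(d).round(3),"ax deg",np.degrees(np.arctan2(d[1],d[0])).round(1))
# roll labels purple
b=cv2.inRange(hsv,(120,60,30),(160,255,255))
for k in cv2.findContours(cv2.morphologyEx(b,cv2.MORPH_CLOSE,np.ones((5,5))),0,2)[0]:
    if cv2.contourArea(k)>80: print("purple",cv2.minAreaRect(k))
cs=cam("side");hs=cv2.cvtColor(cv2.imread("pics/side0.png"),cv2.COLOR_BGR2HSV)
b=cv2.inRange(hs,(15,80,120),(28,200,255)); b[:140]=0;b[200:]=0;b[:,:300]=0;b[:,385:]=0
k=max(cv2.findContours(b,0,2)[0],key=cv2.contourArea); print(cv2.contourArea(k)); ap=cv2.approxPolyDP(cv2.convexHull(k),5,True)[:,0]; print("board",ap.tolist(),plane(cs,ap,.014).round(3).tolist())
big=cv2.resize(im[20:220,140:540],None,fx=2,fy=2,interpolation=cv2.INTER_CUBIC); cv2.imwrite("pics/w2crop.png",big)
E
```

```text
pan [[0.649, 0.187, 0.014], [0.502, 0.165, 0.014], [0.477, 0.388, 0.014], [0.625, 0.4, 0.014]]
box top [[0.694, 0.093, 0.04], [0.576, 0.1, 0.04], [0.56, -0.109, 0.04]]
dials [[0.615, 0.046, 0.07], [0.605, -0.057, 0.07]] ptr [[0.629, 0.068, 0.075], [0.624, -0.07, 0.075]]
[166. 252.] [17. 24.] ctr [0.432 0.31  0.021] len 0.048 ax deg 105.1
[233. 193.] [59. 24.] ctr [0.45  0.141 0.021] len 0.104 ax deg 159.9
[389. 109.] [64. 26.] ctr [ 0.419 -0.158  0.021] len 0.103 ax deg 168.1
purple ((303.2940979003906, 166.32350158691406), (23.49530601501465, 15.60637092590332), 59.03623962402344)
purple ((482.21954345703125, 74.47563171386719), (24.05076026916504, 28.267452239990234), 38.65980911254883)
1331.0
board [[338, 150], [371, 159], [351, 194], [316, 182]] [[0.639, -0.412, 0.014], [0.496, -0.397, 0.014], [0.516, -0.172, 0.014], [0.659, -0.194, 0.014]]
```

View pics/w2crop.png

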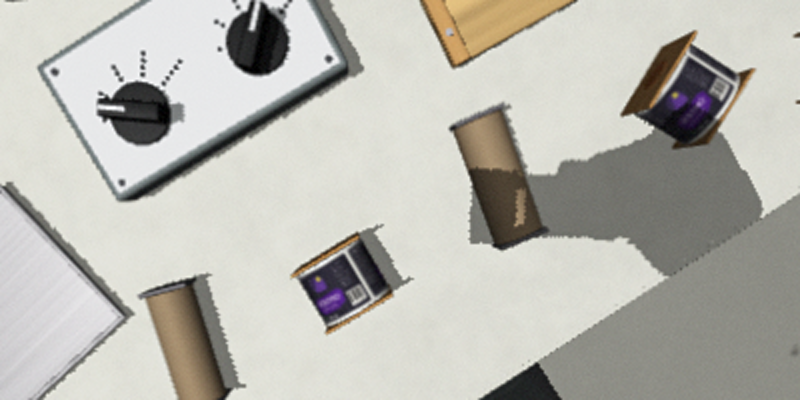

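The crop confirms it: the purple-labelled white rolls at (343,283) and (688,95) of the crop are the ones meant. The left dial's white line points left and the right dial's points up. I'll start with core A at (.419,-.158).

```bash
cat >> h.py <<'E'
def pose(G,head,tilt,back=0):
    h,t=np.radians([head,tilt]); R=np.array([[np.cos(h),np.sin(h),0],[np.sin(h),-np.cos(h),0],[0,0,-1]])@Rn.from_euler('y',t).as_matrix()
    return np.array(G)+R[:,2]*(.019-back),R
def go(G,head,tilt,back=0):
    d,w=rows(*pose(G,head,tilt,back)); n=max(np.linalg.norm(d)/50,np.linalg.norm(w)/.15)
    print("rows needed %.1f"%n)
E
python3 - <<'E'
from h import *
go([.419,-.158,.026],-12,-30,.12)
E
```

```text
xyz [123.  96. 334.] rot [-0.101 -0.517 -0.377]
rows needed 7.4
```

```bash
python3 -m creep '{"delta_rot":[[-0.01,-0.06,-0.04],[-0.02,-0.13,-0.09],[-0.035,-0.18,-0.13],[-0.05,-0.25,-0.18],[-0.06,-0.31,-0.23],[-0.075,-0.38,-0.28],[-0.09,-0.45,-0.33],[-0.1,-0.517,-0.377],[-0.1,-0.517,-0.377],[-0.1,-0.517,-0.377]],"xyz":[[15,12,40],[30,24,80],[46,36,125],[61,48,167],[77,60,209],[92,72,250],[108,84,292],[123,96,334],[123,96,334],[123,96,334]],"hand":[100,100,100,100,100,100,100,100,100,100]}'
cat > core.py <<'E'
import sys
from h import *
c,im=snap("wrist",sys.argv[1]); hsv=cv2.cvtColor(im,cv2.COLOR_BGR2HSV); print("q",manip.sense()['q'].round(2))
b=cv2.inRange(hsv,(14,50,30),(24,140,220)); b=cv2.morphologyEx(b,cv2.MORPH_OPEN,np.ones((5,5)))
for k in cv2.findContours(b,0,2)[0]:
    if cv2.contourArea(k)<400: continue
    r=cv2.minAreaRect(k); bp=cv2.boxPoints(r)
    e=[np.linalg.norm(bp[i]-bp[(i+1)%4]) for i in range(4)]; i=int(np.argmin(e[:2]))
    m=[(bp[i]+bp[(i+1)%4])/2,(bp[(i+2)%4]+bp[(i+3)%4])/2]
    W=plane(c,m,.021); d=W[1]-W[0]
    print(np.round(r[0]),np.round(r[1]),"ctr",W.mean(0).round(4),"len",np.linalg.norm(d).round(3),"ax deg",np.degrees(np.arctan2(d[1],d[0])).round(1))
E
python3 core.py w3.png
```

```text
time: 4.2
tcp_pos: [0.4672, -0.1687, 0.1122]
ee_rot: [-2.964, 0.315, 0.802]
force: [0.4, -1.0, 1.4]
opening: 1.003
grip_force: 0.0
q [-0.11  0.7   0.53  1.7  -0.24  1.36 -1.26]
[ 10. 243.] [40. 21.] ctr [0.4185 0.1399 0.021 ] len 0.07 ax deg 135.7
[318. 207.] [94. 55.] ctr [ 0.3993 -0.1539  0.021 ] len 0.111 ax deg 167.8
[473.  38.] [ 76. 318.] ctr [ 0.52   -0.2705  0.021 ] len 0.182 ax deg 78.6
```

View pics/w3.png

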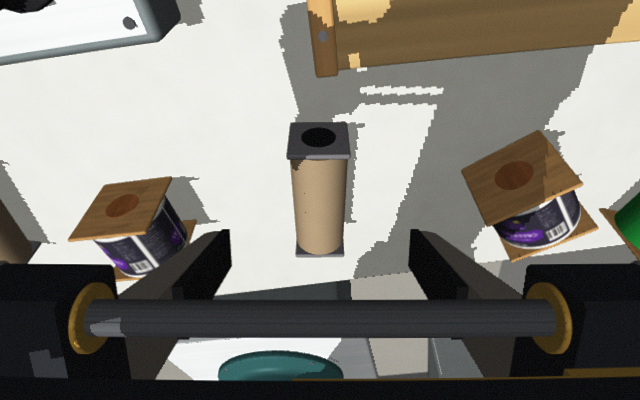

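The core lies between the fingers: tube from (318,155) to (318,255), top plug at (318,140). The roll plates at (120,210) and (520,175) are clear of the fingers. I'll descend, grip and lift.

```bash
python3 - <<'E'
from h import *
go([.417,-.1575,.026],-12,-30,0)
E
```

```text
xyz [ -1.   0. 122.] rot [-0.002 -0.001 -0.001]
rows needed 2.4
```

```bash
python3 -m creep '{"delta_rot":[[0,0,0],[0,0,0],[0,0,0],[0,0,0],[0,0,0],[0,0,0],[0,0,0],[0,0,0],[0,0,0]],"xyz":[[0,0,35],[0,0,70],[0,0,100],[0,0,121],[0,0,121],[0,0,121],[0,0,121],[0,0,121],[0,0,121]],"hand":[100,100,100,100,100,20,20,20,20]}'
python3 -m creep '{"delta_rot":[[0,0,0],[0,0,0],[0,0,0]],"xyz":[[0,0,0],[0,0,0],[0,0,0]],"hand":[20,20,20]}'
python3 - <<'E'
from h import *
g=[.578+.0,-.294,.2]
p,R=pose([.45,-.2,.22],-12,-30); rows(p,R)
# board frame yaw -5 deg: y axis
a=np.radians(-5); ex=np.array([np.cos(a),np.sin(a)]);ey=np.array([-np.sin(a),np.cos(a)])
for y in(.065,0,-.065): print(y,(np.array([.578,-.294])+ey*y).round(3))
E
```

```text
time: 5.15
tcp_pos: [0.4102, -0.156, 0.0102]
ee_rot: [-2.966, 0.314, 0.791]
force: [-0.3, -0.3, -0.4]
opening: 0.673
grip_force: 0.0
time: 5.45
tcp_pos: [0.4092, -0.1559, 0.0094]
ee_rot: [-2.965, 0.315, 0.794]
force: [0.4, 0.8, 0.6]
opening: 0.445
grip_force: 30.0
xyz [ -63.   34. -188.] rot [-0.002  0.    -0.001]
0.065 [ 0.584 -0.229]
0 [ 0.578 -0.294]
-0.065 [ 0.572 -0.359]
```

```bash
python3 -m creep '{"delta_rot":[[0,0,0],[0,0,0],[0,0,0],[0,0,0],[0,0,0],[0,0,0]],"xyz":[[0,0,-20],[-10,6,-50],[-25,15,-90],[-45,25,-130],[-63,34,-170],[-63,34,-188]],"hand":[20,20,20,20,20,20]}'
python3 - <<'E'
from h import *
s=manip.sense();print(s['q'].round(2),s['opening'])
go([.584,-.229,.16],75,60)
E
```

```text
time: 6.05
tcp_pos: [0.4412, -0.2, 0.2075]
ee_rot: [-2.968, 0.32, 0.786]
force: [0.2, -0.2, -1.0]
opening: 0.444
grip_force: 30.0
[-0.1   0.56  0.59  1.69 -0.16  1.49 -1.24] 0.443528972078189
xyz [156. -19. -23.] rot [ 0.434  1.227 -1.602]
rows needed 13.8
```

```bash
python3 -m creep '{"delta_rot":[[0.03,0.086,-0.112],[0.06,0.172,-0.224],[0.09,0.258,-0.336],[0.12,0.344,-0.448],[0.15,0.43,-0.56],[0.18,0.516,-0.672],[0.21,0.602,-0.784],[0.24,0.688,-0.896],[0.27,0.774,-1.008],[0.3,0.86,-1.12]],"xyz":[[10,0,-2],[20,0,-5],[30,0,-7],[40,-3,-10],[50,-5,-12],[60,-7,-14],[70,-9,-16],[80,-10,-18],[90,-12,-20],[100,-14,-22]],"hand":[20,20,20,20,20,20,20,20,20,20]}'
python3 - <<'E'
from h import *
s=manip.sense();print(s['q'].round(2),s['opening'])
go([.584,-.229,.16],75,60)
E
```

```text
time: 7.05
tcp_pos: [0.5389, -0.2047, 0.1729]
ee_rot: [-2.374, -1.013, -0.588]
force: [-0.6, -0.0, -0.6]
opening: 0.442
grip_force: 30.0
[ 0.5   0.55  0.19  1.78 -0.77  1.22  0.33] 0.4420899527550967
xyz [14. 48. 22.] rot [ 0.128  0.368 -0.477]
rows needed 4.1
```

```bash
python3 -m creep '{"delta_rot":[[0.03,0.086,-0.112],[0.06,0.172,-0.224],[0.09,0.258,-0.336],[0.12,0.344,-0.448],[0.128,0.368,-0.477],[0.128,0.368,-0.477]],"xyz":[[3,12,5],[7,24,11],[10,36,16],[14,48,22],[14,48,22],[14,48,22]],"hand":[20,20,20,20,20,20]}'
python3 - <<'E'
from h import *
s=manip.sense();print(s['q'].round(2),s['opening'])
go([.584,-.229,.160],75,60)
go([.584,-.229,.069],75,60)
snap("side","s1.png")
E
```

```text
time: 7.65
tcp_pos: [0.587, -0.2138, 0.1476]
ee_rot: [-1.825, -1.388, -1.044]
force: [0.4, -0.2, -1.5]
opening: 0.446
grip_force: 30.0
[ 0.71  0.83  0.    1.55 -0.9   1.47  0.89] 0.44600208653206397
xyz [ 3.  1. -1.] rot [-0.001  0.001 -0.009]
rows needed 0.1
xyz [-76.   2.  45.] rot [-0.001  0.001 -0.009]
rows needed 1.8
```

View pics/s1.png

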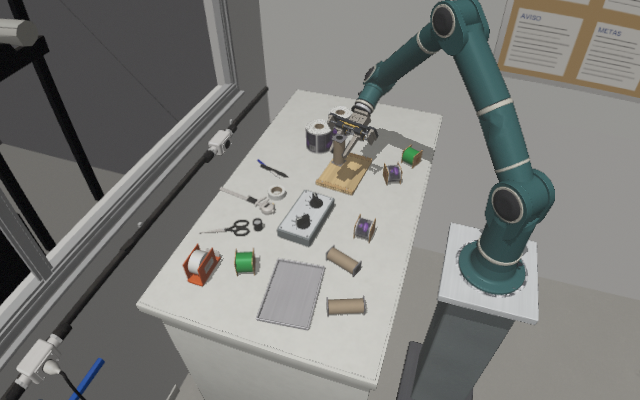

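The core now hangs upright over the board at (338,150). I'll lower it.

```bash
python3 -m creep '{"delta_rot":[[0,0,0],[0,0,0],[0,0,0],[0,0,0],[0,0,0]],"xyz":[[-25,1,15],[-50,2,30],[-72,2,42],[-74,2,43],[-74,2,43]],"hand":[20,20,20,20,20]}'
python3 - <<'E'
from h import *
go([.584,-.229,.069],75,60)
c=cam("side"); print(plane(c,[(319,149),(340,133)],0).round(3).tolist())
E
```

```text
time: 8.2
tcp_pos: [0.5896, -0.2131, 0.0654]
ee_rot: [-1.824, -1.392, -1.046]
force: [-0.0, -0.5, -0.5]
opening: 0.444
grip_force: 30.0
xyz [-5. -1.  3.] rot [-0.     0.003 -0.005]
rows needed 0.1
[[0.722, -0.411, 0.0], [0.673, -0.551, 0.0]]
```

```bash
python3 -m creep '{"delta_rot":[[0,0,0],[0,0,0],[0,0,0]],"xyz":[[-2,0,1],[-4,-1,2.5],[-5,-1,3]],"hand":[20,20,20]}'
python3 -m creep '{"delta_rot":[[0,0,0],[0,0,0],[0,0,0]],"xyz":[[-1,0,0.5],[-2,0,1],[-2,0,1]],"hand":[20,20,20]}'
```

```text
time: 8.5
tcp_pos: [0.5888, -0.2133, 0.0598]
ee_rot: [-1.825, -1.394, -1.047]
force: [-0.1, 0.1, -1.2]
opening: 0.438
grip_force: 30.0
time: 8.8
tcp_pos: [0.5885, -0.2132, 0.0566]
ee_rot: [-1.824, -1.392, -1.046]
force: [0.3, -0.4, -0.9]
opening: 0.445
grip_force: 30.0
```

```bash
for i in 1 2 3; do python3 -m creep '{"delta_rot":[[0,0,0],[0,0,0]],"xyz":[[-1,0,0.6],[-1,0,0.6]],"hand":[20,20]}' | egrep "pos|force:"; done
```

```text
tcp_pos: [0.5884, -0.2132, 0.0553]
force: [0.2, -0.3, -0.6]
grip_force: 30.0
tcp_pos: [0.5884, -0.2131, 0.0541]
force: [-0.7, -0.1, -0.7]
grip_force: 30.0
tcp_pos: [0.5886, -0.2133, 0.0537]
force: [-0.9, -0.1, 2.1]
grip_force: 30.0
```

```bash
python3 -m creep '{"delta_rot":[[0,0,0],[0,0,0],[0,0,0],[0,0,0],[0,0,0],[0,0,0],[0,0,0],[0,0,0],[0,0,0],[0,0,0]],"xyz":[[0,0,0],[0,0,0],[0,0,0],[0,0,0],[0,0,-15],[0,0,-40],[0,0,-80],[20,0,-120],[50,0,-150],[80,0,-180]],"hand":[70,70,70,70,70,80,90,100,100,100]}'
python3 - <<'E'
from h import *
s=manip.sense();print(s['q'].round(2))
snap("wrist","w4.png"); snap("side","s2.png")
go([.45,.141,.026],-20,-30,.12)
E
```

```text
time: 10.4
tcp_pos: [0.5579, -0.327, 0.2144]
ee_rot: [-1.827, -1.391, -1.046]
force: [-0.2, -0.5, 0.6]
opening: 1.001
grip_force: 0.0
[ 0.82  0.84  0.06  1.35 -0.84  1.69  0.84]
xyz [ 123. -180.  416.] rot [-0.452 -1.167  1.736]
rows needed 14.3
```

View pics/w4.png

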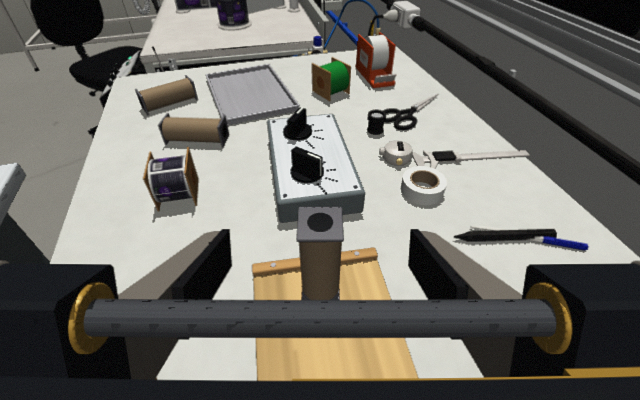

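Core A stands at the board's far batten, its top plug at (320,222). Core B, at (195,130), is next.

```bash
python3 -m creep '{"delta_rot":[[-0.03,-0.08,0.12],[-0.06,-0.16,0.24],[-0.09,-0.24,0.36],[-0.125,-0.32,0.48],[-0.16,-0.4,0.6],[-0.19,-0.48,0.72],[-0.22,-0.56,0.84],[-0.25,-0.64,0.96],[-0.28,-0.72,1.07],[-0.31,-0.8,1.19]],"xyz":[[40,0,-25],[87,0,-50],[100,-20,0],[115,-40,45],[130,-60,90],[145,-80,135],[160,-100,180],[175,-120,225],[190,-140,270],[200,-160,310]],"hand":[100,100,100,100,100,100,100,100,100,100]}'
python3 - <<'E'
from h import *
s=manip.sense();print(s['q'].round(2))
go([.45,.141,.026],-20,-30,.12)
E
```

```text
time: 11.5
tcp_pos: [0.508, 0.0358, 0.2401]
ee_rot: [-2.803, -0.272, 0.077]
force: [0.3, -0.3, 0.5]
opening: 1.002
grip_force: 0.0
[-0.08  0.27  0.17  1.88 -0.39  1.15 -1.1 ]
xyz [ 10. -43. 148.] rot [-0.165 -0.396  0.604]
rows needed 4.9
```

```bash
python3 -m creep '{"delta_rot":[[-0.03,-0.08,0.12],[-0.06,-0.16,0.24],[-0.1,-0.24,0.36],[-0.13,-0.32,0.48],[-0.165,-0.396,0.604],[-0.165,-0.396,0.604],[-0.165,-0.396,0.604]],"xyz":[[2,-9,30],[4,-18,60],[6,-27,90],[8,-35,120],[10,-43,148],[10,-43,148],[10,-43,148]],"hand":[100,100,100,100,100,100,100]}'
python3 core.py w5.png
python3 - <<'E'
from h import *
go([.45,.141,.026],-20,-30,0)
E
```

```text
time: 12.2
tcp_pos: [0.4975, 0.1225, 0.1125]
ee_rot: [-2.906, 0.503, 0.779]
force: [0.4, -0.2, 0.6]
opening: 1.0
grip_force: 0.0
q [-0.31  0.65  0.23  1.7  -0.36  1.32 -1.83]
[158. 252.] [25. 53.] ctr [0.4332 0.3097 0.021 ] len 0.074 ax deg 110.6
[318. 206.] [95. 55.] ctr [0.433  0.1459 0.021 ] len 0.112 ax deg 160.2
xyz [ -1.  -1. 121.] rot [-0.001 -0.002  0.006]
rows needed 2.4
```

View pics/w5.png

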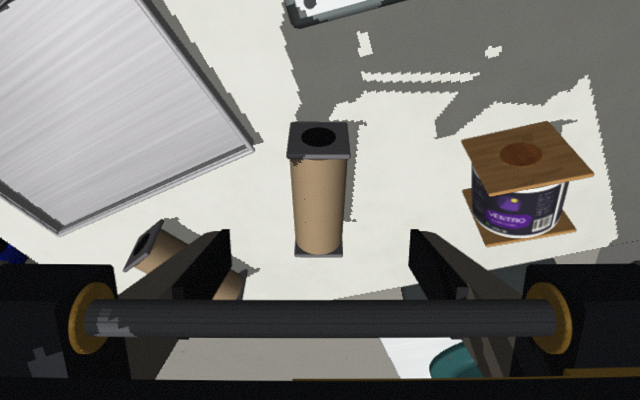

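The picture matches the last pick: core tube at (318,206), centred between the fingers. I'll grip and lift.

```bash
python3 -m creep '{"delta_rot":[[0,0,0],[0,0,0],[0,0,0],[0,0,0],[0,0,0],[0,0,0],[0,0,0],[0,0,0],[0,0,0],[0,0,0]],"xyz":[[0,0,35],[0,0,70],[0,0,100],[0,0,121],[0,0,121],[0,0,121],[0,0,121],[0,0,121],[0,0,121],[0,0,121]],"hand":[100,100,100,100,60,20,20,20,20,20]}'
python3 -m creep '{"delta_rot":[[0,0,0],[0,0,0],[0,0,0],[0,0,0],[0,0,0],[0,0,0],[0,0,0]],"xyz":[[0,0,0],[0,0,-20],[-10,0,-50],[-30,0,-90],[-55,0,-130],[-75,0,-170],[-90,0,-200]],"hand":[20,20,20,20,20,20,20]}'
python3 - <<'E'
from h import *
s=manip.sense();print(s['q'].round(2))
go([.578,-.294,.20],72,60)
E
```

```text
time: 13.25
tcp_pos: [0.4414, 0.144, 0.0087]
ee_rot: [-2.905, 0.505, 0.776]
force: [0.0, -0.2, -0.2]
opening: 0.499
grip_force: 0.0
time: 13.95
tcp_pos: [0.462, 0.1359, 0.2292]
ee_rot: [-2.905, 0.504, 0.774]
force: [0.2, -0.8, -1.7]
opening: 0.449
grip_force: 30.0
[-0.36  0.45  0.24  1.72 -0.33  1.47 -1.92]
xyz [239. 349. -94.] rot [ 0.449  1.19  -1.682]
rows needed 14.1
```

```bash
python3 -m creep '{"delta_rot":[[0.03,0.083,-0.118],[0.06,0.166,-0.236],[0.09,0.249,-0.354],[0.12,0.33,-0.47],[0.155,0.415,-0.59],[0.19,0.5,-0.705],[0.22,0.58,-0.82],[0.25,0.665,-0.94],[0.28,0.75,-1.06],[0.315,0.83,-1.175]],"xyz":[[-15,0,-30],[-20,20,-65],[-5,50,-85],[15,80,-95],[40,110,-105],[60,140,-115],[80,165,-125],[100,190,-130],[120,220,-135],[140,245,-140]],"hand":[20,20,20,20,20,20,20,20,20,20]}'
python3 - <<'E'
from h import *
s=manip.sense();print(s['q'].round(2),s['opening'])
go([.578,-.294,.20],72,60)
E
```

```text
time: 14.95
tcp_pos: [0.5578, -0.1572, 0.278]
ee_rot: [-2.469, -0.848, -0.534]
force: [1.4, -0.5, -0.2]
opening: 0.446
grip_force: 30.0
[ 0.33  0.38  0.28  1.76 -0.74  1.29 -0.  ] 0.44604762284146793
xyz [-81. 128.  10.] rot [ 0.15   0.406 -0.572]
rows needed 4.8
```

```bash
python3 -m creep '{"delta_rot":[[0.03,0.08,-0.115],[0.06,0.165,-0.235],[0.09,0.245,-0.35],[0.12,0.33,-0.46],[0.15,0.406,-0.572],[0.15,0.406,-0.572],[0.15,0.406,-0.572]],"xyz":[[-16,25,2],[-32,50,4],[-48,76,6],[-65,102,8],[-81,128,10],[-81,128,10],[-81,128,10]],"hand":[20,20,20,20,20,20,20]}'
python3 - <<'E'
from h import *
s=manip.sense();print(s['q'].round(2),s['opening'])
go([.576,-.294,.075],72,60)
E
```

```text
time: 15.65
tcp_pos: [0.5816, -0.2783, 0.1873]
ee_rot: [-1.872, -1.343, -1.07]
force: [0.8, 0.8, -0.2]
opening: 0.445
grip_force: 30.0
[ 0.71  0.82  0.13  1.47 -0.94  1.6   0.87] 0.44509302463406447
xyz [-105.    1.   61.] rot [-0.001  0.001 -0.012]
rows needed 2.4
```

```bash
python3 -m creep '{"delta_rot":[[0,0,0],[0,0,0],[0,0,0],[0,0,0],[0,0,0]],"xyz":[[-30,0,17],[-60,0,35],[-90,1,52],[-105,1,61],[-105,1,61]],"hand":[20,20,20,20,20]}' | grep pos
python3 -m creep '{"delta_rot":[[0,0,0],[0,0,0],[0,0,0]],"xyz":[[-3,0,1.5],[-6,0,3.5],[-6,0,3.5]],"hand":[20,20,20]}'| egrep "pos|force:"
for i in 1 2 3; do python3 -m creep '{"delta_rot":[[0,0,0],[0,0,0]],"xyz":[[-1,0,0.6],[-1,0,0.6]],"hand":[20,20]}' | egrep "pos|force:"; done
```

```text
tcp_pos: [0.5829, -0.2764, 0.069]
tcp_pos: [0.5832, -0.2784, 0.063]
force: [-0.8, -0.9, -0.6]
grip_force: 30.0
tcp_pos: [0.5828, -0.2783, 0.061]
force: [0.0, 0.8, -0.7]
grip_force: 30.0
tcp_pos: [0.5826, -0.2781, 0.0593]
force: [-0.7, 0.3, -1.1]
grip_force: 30.0
tcp_pos: [0.5826, -0.278, 0.058]
force: [-0.2, -0.4, -0.4]
grip_force: 30.0
```

```bash
for i in 1 2 3 4; do python3 -m creep '{"delta_rot":[[0,0,0],[0,0,0]],"xyz":[[-1.1,0,0.6],[-1.1,0,0.6]],"hand":[20,20]}' | egrep "pos|force:" | head -2; python3 -c "
from h import *
print(manip.sense()['force'].round(1))"; done
```

```text
tcp_pos: [0.5826, -0.2781, 0.0568]
force: [0.1, -0.5, -1.0]
[ 0.1 -0.5 -1. ]
tcp_pos: [0.5826, -0.2781, 0.0555]
force: [0.1, 0.5, -1.2]
[ 0.1  0.5 -1.2]
tcp_pos: [0.5826, -0.2781, 0.0543]
force: [-0.7, -0.8, -0.5]
[-0.7 -0.8 -0.5]
tcp_pos: [0.5826, -0.2781, 0.0531]
force: [0.3, 0.3, -0.2]
[ 0.3  0.3 -0.2]
```

```bash
for i in 1 2 3 ; do python3 -m creep '{"delta_rot":[[0,0,0],[0,0,0]],"xyz":[[-0.9,0,0.5],[-0.9,0,0.5]],"hand":[20,20]}' | egrep "pos|force:" | head -2; done
```

```text
tcp_pos: [0.5826, -0.2783, 0.0525]
force: [-1.1, -0.1, 0.6]
tcp_pos: [0.5826, -0.2783, 0.0524]
force: [-2.6, -0.9, 5.0]
tcp_pos: [0.5826, -0.2783, 0.0524]
force: [-3.9, -1.0, 9.1]
```

Contact. Release, retreat, and head for core C at about (.39,.295).

```bash
python3 -m creep '{"delta_rot":[[0,0,0],[0,0,0],[0,0,0],[0,0,0],[0,0,0],[0,0,0],[0,0,0],[0,0,0],[0,0,0],[0,0,0]],"xyz":[[1.5,0,-0.8],[1.5,0,-0.8],[1.5,0,-0.8],[1.5,0,-0.8],[0,0,-15],[0,0,-40],[0,0,-80],[30,0,-120],[80,0,-150],[120,0,-180]],"hand":[70,70,70,70,70,80,90,100,100,100]}'
python3 - <<'E'
from h import *
s=manip.sense();print(s['q'].round(2))
# core C axis from side picture
c,im=snap("side","s3.png");hsv=cv2.cvtColor(im,cv2.COLOR_BGR2HSV)
b=cv2.inRange(hsv,(12,40,60),(24,140,200)); b[:285]=0;b[330:]=0;b[:,:325]=0;b[:,:][:,375:]=0
k=max(cv2.findContours(cv2.morphologyEx(b,cv2.MORPH_OPEN,np.ones((3,3))),0,2)[0],key=cv2.contourArea); r=cv2.minAreaRect(k);print(r)
bp=cv2.boxPoints(r); e=[np.linalg.norm(bp[i]-bp[(i+1)%4]) for i in range(2)]; i=int(np.argmin(e))
W=plane(c,[(bp[i]+bp[(i+1)%4])/2,(bp[(i+2)%4]+bp[(i+3)%4])/2],.021); d=W[1]-W[0]; print(W.mean(0).round(3),np.linalg.norm(d),np.degrees(np.arctan2(d[1],d[0])))
E
```

```text
time: 19.45
tcp_pos: [0.5531, -0.3698, 0.2378]
ee_rot: [-1.873, -1.348, -1.072]
force: [0.5, -0.8, -0.6]
opening: 0.996
grip_force: 0.0
[ 0.81  0.85  0.17  1.29 -0.9   1.77  0.82]
((345.5, 306.0), (14.0, 35.0), 90.0)
[0.4   0.294 0.021] 0.10023589914066036 18.293717206519286
```

View pics/s3.png

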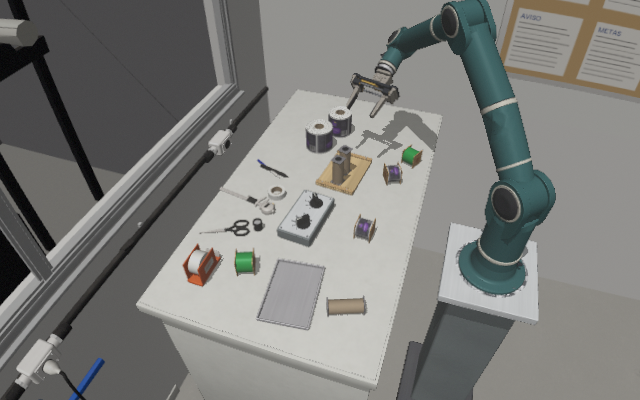

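Both cores stand, at (338,170) and (345,158) in the side view. Core C is at (345,306), axis about 19°.

```bash
python3 - <<'E'
from h import *
go([.395,.294,.12],20,-30,.12)
E
```

```text
xyz [ 279. -321.  548.] rot [-0.247 -1.449  0.964]
rows needed 13.9
```

```bash
python3 -m creep '{"delta_rot":[[-0.02,-0.1,0.07],[-0.035,-0.205,0.14],[-0.05,-0.31,0.205],[-0.07,-0.41,0.275],[-0.09,-0.51,0.34],[-0.105,-0.62,0.41],[-0.12,-0.72,0.48],[-0.14,-0.83,0.55],[-0.16,-0.93,0.62],[-0.175,-1.03,0.68]],"xyz":[[40,0,-20],[60,-10,20],[80,-30,60],[97,-55,100],[114,-80,140],[130,-105,180],[146,-130,220],[162,-155,260],[180,-180,300],[196,-205,340]],"hand":[100,100,100,100,100,100,100,100,100,100]}'
python3 - <<'E'
from h import *
s=manip.sense();print(s['q'].round(2))
go([.395,.294,.03],20,-30,.12)
E
```

```text
time: 20.5
tcp_pos: [0.4894, 0.0354, 0.2409]
ee_rot: [-2.853, -0.907, 0.159]
force: [0.9, -0.8, -0.9]
opening: 1.0
grip_force: 0.0
[-0.26  0.25  0.23  1.87 -0.18  1.17 -0.9 ]
xyz [ 129. -229.  157.] rot [-0.087 -0.439  0.3  ]
rows needed 6.1
```

```bash
python3 -m creep '{"delta_rot":[[-0.01,-0.07,0.05],[-0.025,-0.14,0.1],[-0.04,-0.21,0.14],[-0.055,-0.28,0.19],[-0.07,-0.35,0.24],[-0.087,-0.439,0.3],[-0.087,-0.439,0.3],[-0.087,-0.439,0.3]],"xyz":[[18,-32,22],[36,-65,44],[55,-98,66],[73,-131,88],[92,-163,110],[111,-196,133],[129,-229,157],[129,-229,157]],"hand":[100,100,100,100,100,100,100,100]}'
python3 core.py w6.png
```

```text
time: 21.3
tcp_pos: [0.4371, 0.3176, 0.114]
ee_rot: [2.903, 0.535, -0.786]
force: [0.2, 0.4, -0.3]
opening: 1.002
grip_force: 0.0
q [-0.7   0.7   0.14  1.57 -0.2   1.4  -1.69]
[332. 200.] [97. 55.] ctr [0.3807 0.2861 0.021 ] len 0.111 ax deg -157.9
```

```bash
python3 - <<'E'
from h import *
go([.400,.294,.026],22,-30,0)
E
```

```text
xyz [  7.   6. 118.] rot [-0.017  0.002 -0.019]
rows needed 2.4
```

```bash
python3 -m creep '{"delta_rot":[[-0.017,0,-0.02],[-0.017,0,-0.02],[-0.017,0,-0.02],[-0.017,0,-0.02],[-0.017,0,-0.02],[-0.017,0,-0.02],[-0.017,0,-0.02],[-0.017,0,-0.02],[-0.017,0,-0.02],[-0.017,0,-0.02]],"xyz":[[7,6,30],[7,6,65],[7,6,95],[7,6,118],[7,6,118],[7,6,118],[7,6,118],[7,6,118],[7,6,118],[7,6,118]],"hand":[100,100,100,100,60,20,20,20,20,20]}'
python3 -m creep '{"delta_rot":[[0,0,0],[0,0,0],[0,0,0],[0,0,0],[0,0,0],[0,0,0],[0,0,0]],"xyz":[[0,0,0],[0,0,-20],[-10,0,-50],[-30,0,-90],[-60,0,-130],[-85,0,-170],[-105,0,-210]],"hand":[20,20,20,20,20,20,20]}'
python3 - <<'E'
from h import *
s=manip.sense();print(s['q'].round(2))
go([.570,-.362,.25],62,60)
E
```

```text
time: 22.35
tcp_pos: [0.3936, 0.2888, 0.012]
ee_rot: [2.892, 0.556, -0.771]
force: [-0.3, 0.5, -0.6]
opening: 0.503
grip_force: 0.2
time: 23.05
tcp_pos: [0.4054, 0.2934, 0.2481]
ee_rot: [2.891, 0.556, -0.772]
force: [0.3, 0.7, -0.9]
opening: 0.446
grip_force: 30.0
[-0.73  0.49  0.15  1.59 -0.17  1.58 -1.72]
xyz [-63. 659.  46.] rot [ 0.202  1.499 -0.75 ]
rows needed 13.3
```

```bash
python3 -m creep '{"delta_rot":[[0.015,0.1,-0.05],[0.03,0.21,-0.105],[0.045,0.32,-0.16],[0.06,0.43,-0.215],[0.075,0.54,-0.27],[0.09,0.65,-0.325],[0.105,0.76,-0.38],[0.12,0.87,-0.43],[0.135,0.98,-0.485],[0.15,1.08,-0.54]],"xyz":[[-10,35,-15],[-25,75,-30],[-35,120,-40],[-45,165,-45],[-50,210,-45],[-55,255,-40],[-60,300,-35],[-65,345,-30],[-70,390,-25],[-75,435,-20]],"hand":[20,20,20,20,20,20,20,20,20,20]}'
python3 - <<'E'
from h import *
s=manip.sense();print(s['q'].round(2),s['opening'])
go([.570,-.362,.25],62,60)
E
```

```text
time: 24.05
tcp_pos: [0.5048, -0.0843, 0.3024]
ee_rot: [-2.499, -1.096, -0.6]
force: [1.5, 0.8, -1.8]
opening: 0.447
grip_force: 30.0
[-0.01  0.15  0.51  1.97 -0.69  1.16  0.07] 0.4471238958053353
xyz [-146.  233.  -53.] rot [ 0.055  0.492 -0.255]
rows needed 5.6
```

```bash
python3 -m creep '{"delta_rot":[[0.007,0.06,-0.03],[0.014,0.13,-0.065],[0.02,0.2,-0.1],[0.03,0.28,-0.145],[0.04,0.36,-0.19],[0.05,0.43,-0.225],[0.055,0.492,-0.255],[0.055,0.492,-0.255],[0.055,0.492,-0.255]],"xyz":[[-20,33,-7],[-42,66,-15],[-63,100,-23],[-84,133,-30],[-105,166,-38],[-126,200,-46],[-146,233,-53],[-146,233,-53],[-146,233,-53]],"hand":[20,20,20,20,20,20,20,20,20]}'
python3 - <<'E'
from h import *
s=manip.sense();print(s['q'].round(2),s['opening'])
go([.568,-.363,.075],62,60)
E
```

```text
time: 24.95
tcp_pos: [0.5769, -0.3472, 0.2371]
ee_rot: [-2.019, -1.203, -1.153]
force: [0.3, 1.0, -0.4]
opening: 0.446
grip_force: 30.0
[ 0.61  0.8   0.45  1.45 -1.14  1.74  0.85] 0.4457825692257364
xyz [-149.    1.   85.] rot [-0.002  0.004 -0.009]
rows needed 3.4
```

```bash
python3 -m creep '{"delta_rot":[[0,0,0],[0,0,0],[0,0,0],[0,0,0],[0,0,0],[0,0,0]],"xyz":[[-35,0,20],[-70,0,40],[-105,0,60],[-140,1,80],[-149,1,85],[-149,1,85]],"hand":[20,20,20,20,20,20]}' | grep pos
python3 - <<'E'
from h import *
s=manip.sense();print(s['q'].round(2),s['opening'])
go([.568,-.363,.069],62,60)
E
```

```text
tcp_pos: [0.5776, -0.3465, 0.0688]
[ 0.64  1.03  0.4   1.46 -1.19  1.61  1.04] 0.44412680082835154
xyz [-9. -1.  2.] rot [-0.003  0.004 -0.004]
rows needed 0.2
```

```bash
python3 -m creep '{"delta_rot":[[0,0,0],[0,0,0],[0,0,0]],"xyz":[[-3,0,2],[-5,0,3],[-5,0,3]],"hand":[20,20,20]}'| egrep "pos|force:"
for i in 1 2 3 4 5 6; do python3 -m creep '{"delta_rot":[[0,0,0],[0,0,0]],"xyz":[[-1.1,0,0.6],[-1.1,0,0.6]],"hand":[20,20]}' | egrep "pos|force:" |head -2; done
```

```text
tcp_pos: [0.5778, -0.3484, 0.0641]
force: [1.2, 0.1, -1.0]
grip_force: 30.0
tcp_pos: [0.5773, -0.3481, 0.0616]
force: [0.6, -0.7, -0.9]
tcp_pos: [0.5771, -0.3479, 0.0597]
force: [0.9, -0.4, -1.7]
tcp_pos: [0.5771, -0.3479, 0.0583]
force: [0.0, -0.5, -1.3]
tcp_pos: [0.5772, -0.3481, 0.0575]
force: [0.1, -0.1, 0.6]
tcp_pos: [0.5771, -0.3482, 0.0575]
force: [-2.1, -0.3, 5.7]
tcp_pos: [0.5771, -0.3482, 0.0574]
force: [-4.0, -0.1, 8.4]
```

```bash
python3 -m creep '{"delta_rot":[[0,0,0],[0,0,0],[0,0,0],[0,0,0],[0,0,0],[0,0,0],[0,0,0],[0,0,0],[0,0,0],[0,0,0]],"xyz":[[1.5,0,-0.8],[1.5,0,-0.8],[1.5,0,-0.8],[1.5,0,-0.8],[0,0,-15],[0,0,-40],[0,0,-80],[30,0,-120],[80,0,-150],[120,0,-180]],"hand":[70,70,70,70,70,80,90,100,100,100]}'
python3 - <<'E'
from h import *
s=manip.sense();print(s['q'].round(2))
c,im=snap("side","s4.png"); cv2.imwrite("pics/s4c.png",cv2.resize(im[120:280,270:470],None,fx=4,fy=4*.9375,interpolation=cv2.INTER_CUBIC))
E
```

```text
time: 28.05
tcp_pos: [0.5324, -0.4326, 0.2422]
ee_rot: [-2.02, -1.205, -1.154]
force: [1.2, -0.8, -0.8]
opening: 1.0
grip_force: 0.0
[ 0.78  0.86  0.39  1.3  -1.07  1.82  0.84]
```

View pics/s4c.png

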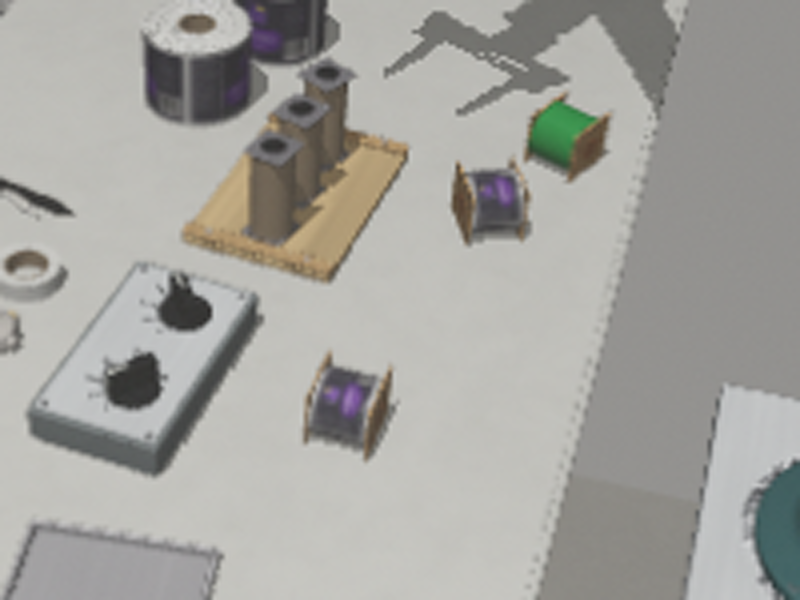

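All three cores stand on the board. Next is the printed roll nearer the board, at about (.39,-.32).

```bash
python3 - <<'E'
from h import *
go([.395,-.32,.036],23,-35,.14)
E
```

```text
xyz [ -54. -134.  138.] rot [-0.152 -1.581  0.743]
rows needed 11.7
```

```bash
python3 -m creep '{"delta_rot":[[-0.012,-0.125,0.06],[-0.025,-0.25,0.12],[-0.037,-0.38,0.18],[-0.05,-0.51,0.24],[-0.06,-0.64,0.3],[-0.075,-0.77,0.36],[-0.085,-0.9,0.42],[-0.1,-1.03,0.48],[-0.11,-1.16,0.54],[-0.125,-1.29,0.6]],"xyz":[[20,0,-15],[20,-10,-5],[20,-25,5],[20,-40,15],[20,-55,25],[20,-70,40],[18,-85,55],[16,-100,70],[16,-115,80],[16,-134,98]],"hand":[100,100,100,100,100,100,100,100,100,100]}'
python3 - <<'E'
from h import *
go([.395,-.32,.036],23,-35,.14)
E
```

```text
time: 29.1
tcp_pos: [0.4586, -0.2877, 0.2077]
ee_rot: [-2.985, -0.807, 0.515]
force: [1.1, -0.5, -0.4]
opening: 0.999
grip_force: 0.0
xyz [20. 11. 69.] rot [-0.032 -0.287  0.142]
rows needed 2.1
```

```bash
python3 -m creep '{"delta_rot":[[-0.015,-0.13,0.065],[-0.03,-0.26,0.13],[-0.032,-0.287,0.142],[-0.032,-0.287,0.142],[-0.032,-0.287,0.142]],"xyz":[[7,4,25],[15,8,50],[20,11,69],[20,11,69],[20,11,69]],"hand":[100,100,100,100,100]}'
python3 - <<'E'
from h import *
print(manip.sense()['q'].round(2)); snap("wrist","w7.png")
E
```

```text
time: 29.6
tcp_pos: [0.4582, -0.2925, 0.1343]
ee_rot: [2.832, 0.581, -0.891]
force: [-0.9, -0.6, -0.1]
opening: 1.001
grip_force: 0.0
[-0.31  0.84  0.91  1.69 -0.16  1.27 -0.56]
```

View pics/w7.png

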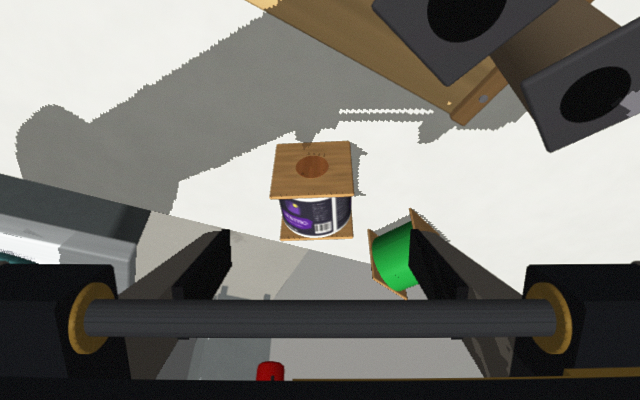

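The printed roll is at (313,190): near plate corners (278,143), (352,141), (354,194), (271,198). The green decoy is at (395,255), near the right finger, so I'll check the clearance.

```bash
cat > face.py <<'E'
from h import *
def face(c,ul,ur,lr,ll,name=""):
    T=plane(c,[ul,ur],.063); B=plane(c,[ll,lr],0.0)
    C=(T+B)/2; t=C[1]-C[0]; L=np.linalg.norm(T[1]-T[0]),np.linalg.norm(B[1]-B[0])
    n=np.array([-t[1],t[0],0])/np.linalg.norm(t); m=C.mean(0); cam0=ray(c,[ul])[0]
    if n[:2]@(cam0-m)[:2]<0: n=-n
    ctr=m-n*.028; print(name,"T",T.round(3).tolist(),"B",B.round(3).tolist(),"w",np.round(L,3),"ctr",ctr.round(4),"head",np.degrees(np.arctan2(n[1],n[0])).round(1)); return ctr
E
python3 - <<'E'
from face import *
c=cam("wrist")
face(c,(278,143),(352,141),(354,194),(271,198),"roll")
print("green",plane(c,[(368,232),(372,275),(410,209)],.063).round(3).tolist())
p,R=pose([.395,-.32,.036],23,-35); print("finger tip center out",p+R[:,1]*.055,p-R[:,1]*.055, p+R[:,1]*.064)
E
```

```text
roll T [[0.456, -0.265, 0.063], [0.476, -0.308, 0.063]] B [[0.335, -0.292, -0.0], [0.374, -0.366, 0.0]] w [0.047 0.084] ctr [ 0.3853 -0.3202  0.0315] head 26.7
green [[0.396, -0.363, 0.063], [0.336, -0.401, 0.063], [0.435, -0.378, 0.063]]
finger tip center out [ 0.40645859 -0.37488594  0.02043611] [ 0.36347817 -0.2736304   0.02043611] [ 0.40997517 -0.38317048  0.02043611]
```

```bash
python3 - <<'E'
from face import *
c=cam("wrist")
face(c,(271,198),(354,194),(352,141),(278,143),"roll")
print("green top",plane(c,[(372,275),(407,298)],.063).round(3).tolist(),"bot",plane(c,[(368,232),(410,209)],0).round(3).tolist())
E
```

```text
roll T [[0.405, -0.277, 0.063], [0.433, -0.331, 0.063]] B [[0.405, -0.276, 0.0], [0.433, -0.334, 0.0]] w [0.061 0.063] ctr [ 0.3938 -0.3169  0.0315] head 26.4
green top [[0.336, -0.401, 0.063], [0.308, -0.46, 0.063]] bot [[0.324, -0.409, 0.0], [0.377, -0.43, 0.0]]
```

```bash
python3 - <<'E'
from h import *
go([.394,-.317,.034],26.4,-35,0)
E
```

```text
xyz [  1.  -2. 141.] rot [-0.036 -0.004 -0.046]
rows needed 2.8
```

```bash
python3 -m creep '{"delta_rot":[[-0.036,0,-0.046],[-0.036,0,-0.046],[-0.036,0,-0.046],[-0.036,0,-0.046],[-0.036,0,-0.046],[-0.036,0,-0.046],[-0.036,0,-0.046],[-0.036,0,-0.046],[-0.036,0,-0.046],[-0.036,0,-0.046]],"xyz":[[1,-2,30],[1,-2,65],[1,-2,100],[1,-2,130],[1,-2,141],[1,-2,141],[1,-2,141],[1,-2,141],[1,-2,141],[1,-2,141]],"hand":[100,100,100,100,100,60,40,40,40,40]}'
python3 -m creep '{"delta_rot":[[0,0,0],[0,0,0],[0,0,0],[0,0,0],[0,0,0],[0,0,0],[0,0,0]],"xyz":[[0,0,0],[-2,0,-5],[-15,0,-25],[-35,0,-55],[-60,0,-90],[-85,0,-130],[-105,0,-170]],"hand":[40,40,40,40,40,40,40]}'
python3 - <<'E'
from h import *
s=manip.sense();print(s['q'].round(2))
go([.557,.335,.16],100,55)
E
```

```text
time: 30.65
tcp_pos: [0.3857, -0.3201, 0.0179]
ee_rot: [2.797, 0.662, -0.876]
force: [2.5, 3.1, 6.5]
opening: 0.665
grip_force: 30.0
time: 31.35
tcp_pos: [0.3935, -0.3157, 0.2186]
ee_rot: [2.798, 0.659, -0.878]
force: [1.1, 1.2, -1.3]
opening: 0.67
grip_force: 30.0
[-0.38  0.65  1.03  1.8  -0.02  1.27 -0.47]
xyz [ 402. -524. -194.] rot [ 0.245  1.328 -1.385]
rows needed 13.8
```

```bash
python3 -m creep '{"delta_rot":[[0.017,0.095,-0.1],[0.035,0.19,-0.2],[0.053,0.285,-0.3],[0.07,0.38,-0.4],[0.088,0.475,-0.495],[0.105,0.57,-0.595],[0.123,0.665,-0.695],[0.14,0.76,-0.795],[0.16,0.86,-0.895],[0.175,0.95,-0.99]],"xyz":[[15,-30,-30],[35,-65,-60],[60,-100,-85],[85,-135,-105],[115,-170,-125],[140,-205,-140],[165,-240,-155],[190,-275,-170],[215,-310,-180],[240,-345,-190]],"hand":[40,40,40,40,40,40,40,40,40,40]}'
python3 - <<'E'
from h import *
s=manip.sense();print(s['q'].round(2),s['opening'])
go([.557,.335,.16],100,55)
E
```

```text
time: 32.35
tcp_pos: [0.5136, 0.1302, 0.2364]
ee_rot: [-2.032, -1.632, -0.369]
force: [0.3, 0.8, -2.4]
opening: 0.666
grip_force: 30.0
[-0.43  0.36  0.56  1.91 -0.79  1.25  0.29] 0.6659098617811035
xyz [148.  24. 188.] rot [ 0.07   0.375 -0.39 ]
rows needed 4.8
```

```bash
python3 -m creep '{"delta_rot":[[0.017,0.09,-0.095],[0.035,0.18,-0.19],[0.053,0.28,-0.29],[0.07,0.375,-0.39],[0.07,0.375,-0.39],[0.07,0.375,-0.39],[0.07,0.375,-0.39],[0.07,0.375,-0.39]],"xyz":[[28,5,35],[55,9,70],[85,13,105],[115,18,145],[148,24,188],[148,24,188],[148,24,188],[148,24,188]],"hand":[40,40,40,40,40,40,40,40]}'
python3 - <<'E'
from h import *
s=manip.sense();print(s['q'].round(2),s['opening'])
go([.557,.335,.16],100,55)
go([.557,.333,.046],100,55)
E
```

```text
time: 33.15
tcp_pos: [0.5544, 0.3478, 0.1475]
ee_rot: [-1.481, -1.757, -0.762]
force: [0.9, -0.7, -1.6]
opening: 0.668
grip_force: 30.0
[-0.35  0.67  0.21  1.84 -1.27  1.18  0.86] 0.6676149424763108
xyz [3. 0. 1.] rot [ 0.     0.005 -0.005]
rows needed 0.1
xyz [-91.   0.  65.] rot [ 0.     0.005 -0.005]
rows needed 2.2
```

q5 is close to its limit, so I'll turn the heading towards tangential.

```bash
python3 - <<'E'
from h import *
go([.559,.335,.16],118,55)
E
```

```text
xyz [ 2. -3.  0.] rot [ 0.257  0.004 -0.185]
rows needed 2.1
```

```bash
python3 -m creep '{"delta_rot":[[0.08,0,-0.06],[0.16,0,-0.12],[0.24,0,-0.175],[0.257,0.004,-0.185],[0.257,0.004,-0.185]],"xyz":[[2,-3,0],[2,-3,0],[2,-3,0],[2,-3,0],[2,-3,0]],"hand":[40,40,40,40,40]}'
python3 - <<'E'
from h import *
s=manip.sense();print(s['q'].round(2),s['opening'])
go([.559,.333,.046],118,55)
E
```

```text
time: 33.65
tcp_pos: [0.5516, 0.3489, 0.1493]
ee_rot: [-1.159, -1.927, -0.604]
force: [-1.1, 0.3, -1.5]
opening: 0.671
grip_force: 30.0
[-0.35  0.77  0.2   1.63 -1.06  1.39  0.88] 0.6706132980802317
xyz [-95.  -1.  64.] rot [ 0.002 -0.    -0.   ]
rows needed 2.3
```

```bash
python3 -m creep '{"delta_rot":[[0,0,0],[0,0,0],[0,0,0],[0,0,0],[0,0,0],[0,0,0]],"xyz":[[-25,0,17],[-50,0,34],[-75,0,51],[-95,-1,64],[-95,-1,64],[-95,-1,64]],"hand":[40,40,40,40,40,40]}'
for i in 1 2 3; do python3 -m creep '{"delta_rot":[[0,0,0],[0,0,0]],"xyz":[[-1.6,0,1.1],[-1.6,0,1.1]],"hand":[40,40]}' | egrep "pos|force:" |head -2; done
python3 -c "
from h import *
print(manip.sense()['q'].round(2))"
```

```text
time: 34.25
tcp_pos: [0.5508, 0.3472, 0.0354]
ee_rot: [-1.159, -1.925, -0.604]
force: [-0.2, -0.4, -1.4]
opening: 0.673
grip_force: 30.0
tcp_pos: [0.5516, 0.3479, 0.0344]
force: [0.0, 0.1, -1.3]
tcp_pos: [0.5511, 0.3479, 0.0313]
force: [-0.3, -0.2, -1.5]
tcp_pos: [0.5508, 0.3478, 0.0287]
force: [0.3, -0.0, -1.9]
[-0.33  0.95  0.17  1.61 -1.11  1.3   1.02]
```

```bash
for i in 1 2 3 4; do python3 -m creep '{"delta_rot":[[0,0,0],[0,0,0]],"xyz":[[-1.2,0,0.9],[-1.2,0,0.9]],"hand":[40,40]}' | egrep "pos|force:" |head -2; done
```

```text
tcp_pos: [0.5508, 0.3478, 0.0272]
force: [-0.8, -0.1, -1.2]
tcp_pos: [0.5507, 0.3478, 0.0257]
force: [-0.9, -0.9, -1.2]
tcp_pos: [0.5507, 0.3479, 0.0242]
force: [0.4, 0.2, -2.4]
tcp_pos: [0.5507, 0.3479, 0.0228]
force: [-0.1, -0.2, -2.1]
```

```bash
for i in 1 2 3; do python3 -m creep '{"delta_rot":[[0,0,0],[0,0,0]],"xyz":[[-0.8,0,0.6],[-0.8,0,0.6]],"hand":[40,40]}' | egrep "pos|force:" |head -2; done
```

```text
tcp_pos: [0.5507, 0.348, 0.0218]
force: [0.4, -0.4, -2.2]
tcp_pos: [0.5509, 0.348, 0.0213]
force: [-1.1, -1.5, 0.6]
tcp_pos: [0.5508, 0.348, 0.0212]
force: [-0.3, -3.5, 4.7]
```

```bash
python3 -m creep '{"delta_rot":[[0,0,0],[0,0,0],[0,0,0],[0,0,0],[0,0,0],[0,0,0],[0,0,0],[0,0,0],[0,0,0],[0,0,0]],"xyz":[[0.5,0,-0.4],[0.5,0,-0.4],[0.5,0,-0.4],[0.5,0,-0.4],[0,0,-15],[0,0,-40],[0,0,-80],[20,0,-115],[60,0,-150],[100,0,-180]],"hand":[90,90,90,90,90,90,100,100,100,100]}'
python3 - <<'E'
from h import *
s=manip.sense();print(s['q'].round(2))
c,im=snap("side","s5.png"); snap("wrist","w8.png")
cv2.imwrite("pics/s5c.png",cv2.resize(im[120:340,220:470],None,fx=3,fy=2.7,interpolation=cv2.INTER_CUBIC))
E
```

```text
time: 37.25
tcp_pos: [0.5941, 0.2657, 0.2033]
ee_rot: [-1.161, -1.925, -0.603]
force: [0.8, 0.7, 0.3]
opening: 1.002
grip_force: 0.0
[-0.25  0.75  0.25  1.52 -0.99  1.56  0.85]
```

View pics/s5c.png

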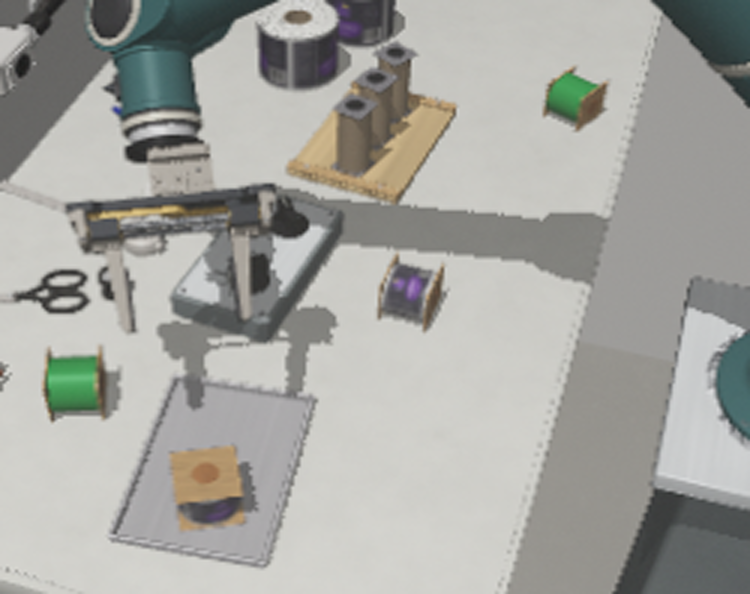

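The first roll stands upright in the pan (crop (207,485)), and the second printed roll is at (410,290) in the crop. I'll hover over it and measure its near plate by colour.

```bash
python3 - <<'E'
from h import *
go([.422,-.01,.10],-3,-35,.14)
E
```

```text
xyz [-121. -225. -158.] rot [-0.382 -0.914  2.227]
rows needed 16.2
```

```bash
python3 -m creep '{"delta_rot":[[-0.023,-0.055,0.135],[-0.046,-0.11,0.27],[-0.07,-0.165,0.4],[-0.093,-0.22,0.54],[-0.115,-0.275,0.67],[-0.14,-0.33,0.805],[-0.16,-0.385,0.94],[-0.185,-0.44,1.07],[-0.208,-0.495,1.205],[-0.23,-0.55,1.34]],"xyz":[[10,-10,-25],[20,-25,-50],[15,-40,-70],[5,-55,-90],[-5,-70,-105],[-15,-85,-115],[-30,-100,-125],[-45,-115,-135],[-55,-130,-140],[-65,-140,-145]],"hand":[100,100,100,100,100,100,100,100,100,100]}'
python3 - <<'E'
from h import *
print(manip.sense()['q'].round(2));go([.422,-.01,.034],-3,-35,.14)
E
```

```text
time: 38.35
tcp_pos: [0.5424, 0.0628, 0.2321]
ee_rot: [-2.534, -0.998, 0.283]
force: [0.6, -0.1, -0.1]
opening: 0.994
grip_force: 0.0
[-0.5   0.56  0.71  1.65 -0.57  1.51 -0.44]
xyz [-86.  63.  84.] rot [-0.154 -0.35   0.878]
rows needed 6.4
```

```bash
python3 -m creep '{"delta_rot":[[-0.023,-0.053,0.133],[-0.046,-0.106,0.266],[-0.07,-0.16,0.4],[-0.093,-0.21,0.53],[-0.116,-0.265,0.665],[-0.14,-0.32,0.8],[-0.154,-0.35,0.878],[-0.154,-0.35,0.878],[-0.154,-0.35,0.878]],"xyz":[[-12,9,12],[-24,18,24],[-37,27,36],[-49,36,48],[-61,45,60],[-73,54,72],[-86,63,84],[-86,63,84],[-86,63,84]],"hand":[100,100,100,100,100,100,100,100,100]}'
cat > roll.py <<'E'
from face import *
import sys
print(manip.sense()['q'].round(2)); c,im=snap("wrist",sys.argv[1]); hsv=cv2.cvtColor(im,cv2.COLOR_BGR2HSV)
b=cv2.inRange(hsv,(8,90,50),(20,255,255)); b[255:]=0; b=cv2.morphologyEx(b,cv2.MORPH_CLOSE,np.ones((5,5)))
for k in cv2.findContours(b,0,2)[0]:
    if cv2.contourArea(k)<800: continue
    h=cv2.convexHull(k); e=.01
    while len(a:=cv2.approxPolyDP(h,e*cv2.arcLength(h,True),True)[:,0])>4: e+=.005
    print(cv2.contourArea(k),a.tolist())
    if len(a)==4:
        a=a[np.argsort(a[:,1])]; B=sorted(a[:2].tolist()); T=sorted(a[2:].tolist())   # image is upside down: lower = top edge
        face(c,T[0],T[1],B[1],B[0])
E
python3 roll.py w9.png
```

```text
time: 39.25
tcp_pos: [0.4923, -0.012, 0.1319]
ee_rot: [-2.979, 0.065, 0.936]
force: [-0.6, -0.4, -0.2]
opening: 0.998
grip_force: 0.0
[-0.6   0.86  0.91  1.66 -0.49  1.57 -1.13]
4612.0 [[345, 123], [348, 177], [258, 176], [268, 123]]
 T [[0.477, 0.03, 0.063], [0.473, -0.031, 0.063]] B [[0.475, 0.03, 0.0], [0.472, -0.032, -0.0]] w [0.061 0.062] ctr [0.4464 0.0009 0.0315] head -2.8
5475.0 [[639, 0], [639, 81], [563, 80], [591, 0]]
 T [[0.542, -0.145, 0.063], [0.54, -0.187, 0.063]] B [[0.559, -0.183, 0.0], [0.559, -0.214, 0.0]] w [0.042 0.03 ] ctr [ 0.5221 -0.1812  0.0315] head -1.6
```

```bash
python3 - <<'E'
from h import *
go([.446,.001,.034],-2.8,-35,0)
E
```

```text
xyz [ 17. -10. 127.] rot [-0.002 -0.003  0.006]
rows needed 2.6
```

```bash
python3 -m creep '{"delta_rot":[[0,0,0],[0,0,0],[0,0,0],[0,0,0],[0,0,0],[0,0,0],[0,0,0],[0,0,0],[0,0,0],[0,0,0]],"xyz":[[17,-10,10],[17,-10,40],[17,-10,80],[17,-10,115],[17,-10,127],[17,-10,127],[17,-10,127],[17,-10,127],[17,-10,127],[17,-10,127]],"hand":[100,100,100,100,100,60,40,40,40,40]}'
python3 -m creep '{"delta_rot":[[0,0,0],[0,0,0],[0,0,0],[0,0,0],[0,0,0],[0,0,0],[0,0,0]],"xyz":[[0,0,0],[-2,0,-5],[-15,0,-25],[-35,0,-55],[-60,0,-90],[-85,0,-130],[-105,0,-170]],"hand":[40,40,40,40,40,40,40]}'
python3 - <<'E'
from h import *
s=manip.sense();print(s['q'].round(2))
go([.570,.232,.18],118,55)
E
```

```text
time: 40.3
tcp_pos: [0.4354, 0.0013, 0.0186]
ee_rot: [-2.981, 0.066, 0.933]
force: [2.5, 1.0, 4.5]
opening: 0.664
grip_force: 30.0
time: 41.0
tcp_pos: [0.4444, 0.0, 0.2191]
ee_rot: [-2.979, 0.068, 0.938]
force: [1.4, 1.4, -2.0]
opening: 0.667
grip_force: 30.0
[-0.72  0.69  1.    1.74 -0.39  1.64 -1.17]
xyz [ 117. -251.  -19.] rot [ 0.389  0.903 -2.215]
rows needed 16.2
```

```bash
python3 -m creep '{"delta_rot":[[0.024,0.055,-0.135],[0.048,0.11,-0.27],[0.072,0.165,-0.405],[0.095,0.22,-0.54],[0.12,0.275,-0.675],[0.14,0.33,-0.81],[0.165,0.385,-0.945],[0.19,0.44,-1.08],[0.213,0.495,-1.215],[0.235,0.55,-1.35]],"xyz":[[-5,-15,-25],[-5,-35,-45],[5,-55,-55],[15,-75,-60],[25,-95,-60],[35,-115,-60],[45,-130,-60],[55,-145,-60],[65,-160,-60],[75,-175,-60]],"hand":[40,40,40,40,40,40,40,40,40,40]}'
python3 - <<'E'
from h import *
s=manip.sense();print(s['q'].round(2),s['opening'])
go([.570,.232,.17],118,55)
E
```

```text
time: 42.0
tcp_pos: [0.5486, 0.1705, 0.224]
ee_rot: [-2.113, -1.438, -0.07]
force: [0.1, 0.1, -2.3]
opening: 0.666
grip_force: 30.0
[-0.49  0.54  0.58  1.71 -0.78  1.43 -0.  ] 0.6658577646094901
xyz [46. 21. 87.] rot [ 0.152  0.353 -0.859]
rows needed 6.3
```

```bash
python3 -m creep '{"delta_rot":[[0.024,0.055,-0.135],[0.047,0.11,-0.265],[0.07,0.165,-0.4],[0.095,0.22,-0.535],[0.118,0.275,-0.67],[0.14,0.33,-0.8],[0.152,0.353,-0.859],[0.152,0.353,-0.859],[0.152,0.353,-0.859]],"xyz":[[7,3,12],[13,6,25],[20,9,37],[26,12,50],[33,15,62],[40,18,75],[46,21,87],[46,21,87],[46,21,87]],"hand":[40,40,40,40,40,40,40,40,40]}'
python3 - <<'E'
from h import *
s=manip.sense();print(s['q'].round(2),s['opening'])
go([.570,.232,.046],118,55)
E
```

```text
time: 42.9
tcp_pos: [0.5627, 0.2449, 0.1582]
ee_rot: [-1.167, -1.924, -0.598]
force: [0.0, -0.1, -1.8]
opening: 0.671
grip_force: 30.0
[-0.25  0.77  0.28  1.62 -0.99  1.51  0.96] 0.6711296915532635
xyz [-100.    1.   72.] rot [ 0.     0.003 -0.008]
rows needed 2.5
```

```bash
python3 - <<'E'
from h import *
cs,im=snap("side","s6.png")
for f in ("s5.png","s6.png"):
    hsv=cv2.cvtColor(cv2.imread("pics/"+f),cv2.COLOR_BGR2HSV); b=cv2.inRange(hsv,(8,70,60),(22,255,255)); b[:255]=0;b[330:]=0;b[:,:255]=0;b[:,325:]=0
    for k in cv2.findContours(b,0,2)[0]:
        if cv2.contourArea(k)>60: m=cv2.moments(k); u=[m['m10']/m['m00'],m['m01']/m['m00']]; print(f,np.round(u,1),cv2.contourArea(k),plane(cs,[u],.06).round(3)[0])
E
python3 -m creep '{"delta_rot":[[0,0,0],[0,0,0],[0,0,0]],"xyz":[[-25,0,18],[-50,0,36],[-50,0,36]],"hand":[40,40,40]}' |grep force
```

```text
s5.png [288.3 295.5] 374.5 [0.556 0.336 0.06 ]
s6.png [288.3 295.5] 375.5 [0.556 0.336 0.06 ]
force: [-0.8, 1.0, -0.9]
grip_force: 30.0
```

```bash
python3 -m creep '{"delta_rot":[[0,0,0],[0,0,0],[0,0,0],[0,0,0],[0,0,0]],"xyz":[[-25,0,18],[-50,1,36],[-56,1,41],[-56,1,41],[-56,1,41]],"hand":[40,40,40,40,40]}' | egrep "pos|force:" |head -2
for i in 1 2 3 4 5 6; do python3 -m creep '{"delta_rot":[[0,0,0],[0,0,0]],"xyz":[[-1,0,0.7],[-1,0,0.7]],"hand":[40,40]}' | egrep "pos|force:" |head -2; done
```

```text
tcp_pos: [0.5636, 0.2477, 0.0298]
force: [0.4, 0.0, -0.9]
tcp_pos: [0.5633, 0.2477, 0.0279]
force: [0.0, -0.2, -2.7]
tcp_pos: [0.5626, 0.2476, 0.0256]
force: [0.1, -0.1, -2.0]
tcp_pos: [0.5624, 0.2476, 0.0239]
force: [0.1, -1.0, -2.2]
tcp_pos: [0.5624, 0.2476, 0.0226]
force: [0.3, -0.7, -1.8]
tcp_pos: [0.5624, 0.2476, 0.0214]
force: [-0.8, -0.2, -1.7]
tcp_pos: [0.5625, 0.2476, 0.0202]
force: [0.1, -0.6, -1.4]
```

```bash
for i in 1 2 3; do python3 -m creep '{"delta_rot":[[0,0,0],[0,0,0]],"xyz":[[-0.8,0,0.6],[-0.8,0,0.6]],"hand":[40,40]}' | egrep "pos|force:" |head -2; done
```

```text
tcp_pos: [0.5624, 0.2476, 0.0193]
force: [0.3, -0.5, -2.1]
tcp_pos: [0.5626, 0.2476, 0.0188]
force: [-0.2, -0.8, 0.1]
tcp_pos: [0.5626, 0.2476, 0.0186]
force: [-1.0, -2.9, 4.5]
```

```bash
python3 -m creep '{"delta_rot":[[0,0,0],[0,0,0],[0,0,0],[0,0,0],[0,0,0],[0,0,0],[0,0,0],[0,0,0],[0,0,0],[0,0,0]],"xyz":[[0.5,0,-0.4],[0.5,0,-0.4],[0.5,0,-0.4],[0.5,0,-0.4],[0,0,-15],[5,0,-40],[20,0,-75],[50,0,-100],[90,0,-120],[130,0,-130]],"hand":[90,90,90,90,90,90,100,100,100,100]}' | egrep "pos|force:" |head -2
python3 - <<'E'
from h import *
print(manip.sense()['q'].round(2))
cs,im=snap("side","s7.png")
hsv=cv2.cvtColor(im,cv2.COLOR_BGR2HSV); b=cv2.inRange(hsv,(8,70,60),(22,255,255)); b[:245]=0;b[330:]=0;b[:,:255]=0;b[:,325:]=0
for k in cv2.findContours(b,0,2)[0]:
    if cv2.contourArea(k)>60: m=cv2.moments(k); u=[m['m10']/m['m00'],m['m01']/m['m00']]; print(np.round(u,1),cv2.contourArea(k),plane(cs,[u],.06).round(3)[0])
# hover vertical, heading 110: TCP so camera sees both dials, tcp at about (.57,-.06,.25)
p,R=pose([.52,-.03,.27],0,0); rows(p,R)
w=cam("wrist"); 
E
```

```text
tcp_pos: [0.5792, 0.2175, 0.2008]
force: [0.9, 0.7, 0.9]
[-0.22  0.73  0.3   1.57 -0.96  1.59  0.92]
[288.4 295.2] 383.5 [0.556 0.335 0.06 ]
[297.2 267.8] 309.5 [0.567 0.237 0.06 ]
xyz [ -76. -170. -184.] rot [-0.969 -0.593  1.876]
```

Both rolls stand in the pan: top plates at (288,295) and (297,268), world (.556,.335) and (.567,.237). Next come the dials, starting with a look from above.

```bash
python3 -m creep '{"delta_rot":[[-0.063,-0.039,0.123],[-0.127,-0.078,0.246],[-0.19,-0.116,0.37],[-0.25,-0.155,0.49],[-0.317,-0.194,0.614],[-0.38,-0.233,0.737],[-0.444,-0.272,0.86],[-0.507,-0.31,0.98],[-0.57,-0.35,1.1],[-0.634,-0.388,1.228]],"xyz":[[0,-5,-20],[0,-15,-40],[-5,-30,-60],[-15,-45,-80],[-20,-60,-95],[-28,-75,-110],[-36,-90,-120],[-42,-105,-130],[-48,-115,-135],[-52,-125,-140]],"hand":[60,60,60,60,60,60,60,60,60,60]}' | grep pos
python3 - <<'E'
from h import *
print(manip.sense()['q'].round(2)); p,R=pose([.53,-.01,.25],-5,0); rows(p,R)
E
```

```text
tcp_pos: [0.5344, 0.0321, 0.2376]
[-0.53  0.28  0.76  1.96 -0.66  1.08 -0.36]
xyz [-28.  31.  -9.] rot [-0.341 -0.181  0.724]
```

```bash
python3 -m creep '{"delta_rot":[[-0.06,-0.03,0.12],[-0.12,-0.06,0.25],[-0.18,-0.1,0.38],[-0.24,-0.13,0.5],[-0.3,-0.16,0.63],[-0.341,-0.181,0.724],[-0.341,-0.181,0.724],[-0.341,-0.181,0.724]],"xyz":[[-5,5,-2],[-10,10,-4],[-15,15,-5],[-20,20,-7],[-25,25,-8],[-28,31,-9],[-28,31,-9],[-28,31,-9]],"hand":[60,60,60,60,60,60,60,60]}' | grep pos
python3 - <<'E'
from h import *
print(manip.sense()['q'].round(2)); c,im=snap("wrist","w10.png")
g=proj(c,[[.615,.046,.075],[.605,-.057,.075]]).round().astype(int); print(g)
x0,x1=g[:,0].min()-60,g[:,0].max()+60;y0,y1=g[:,1].min()-60,g[:,1].max()+60; x0=max(x0,0);y0=max(y0,0)
print(x0,y0,x1,y1); cv2.imwrite("pics/w10c.png",cv2.resize(im[y0:y1,x0:x1],None,fx=3,fy=3,interpolation=cv2.INTER_CUBIC))
E
```

```text
tcp_pos: [0.5312, -0.0083, 0.2301]
[-0.85  0.35  1.    1.92 -0.35  1.05 -1.35]
[[252 100]
 [367 102]]
192 40 427 162
```

View pics/w10c.png

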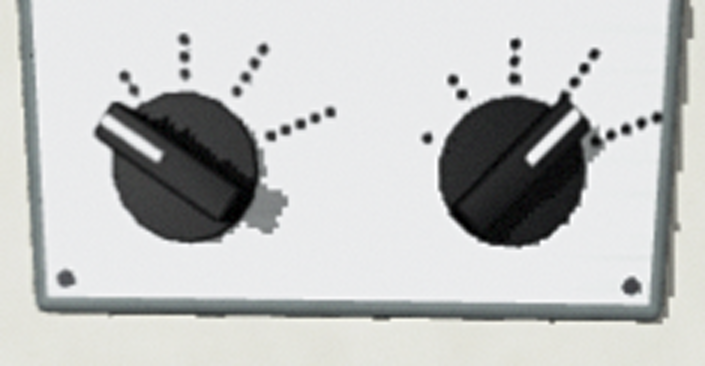

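The enlarged crop shows the left bar's white line running from (160,156) to (103,120), about the one-dot mark. The right bar's runs from (530,162) to (583,112), about the four-dot mark. The targets are the left dial's four dots at (237,92)–(264,48) and the right dial's two dots at (453,79)–(462,95).

```bash
python3 - <<'E'
from h import *
c=cam("wrist"); f=lambda L,z: plane(c,np.array(L)/3.+[192-.33,40-.33],z)
H=lambda a,b: np.degrees(np.arctan2(*(b-a)[[1,0]])).round(1)
for n,disc,ln,bar,mk in(("L",(186,167),[(160,156),(103,120)],[(117,103),(97,133),(218,222),(240,187)],[(237,92),(264,48)]),("R",(513,171),[(530,162),(583,112)],[(565,97),(592,125),(487,232),(455,208)],[(462,95),(453,79)])):
    d=f([disc],.047)[0]; l=f(ln,.075); m=f(mk,.04); b=f(bar,.075)
    print(n,"disc",d.round(4),"line end",l.round(4).tolist(),"head",H(l[0],l[1]),"from disc",H(d,l[1]),"mark head",H(d,m[0]),H(d,m[1]),"barctr",b.mean(0).round(4))
E
```

```text
L disc [0.6206 0.0486 0.047 ] line end [[0.6224, 0.0509, 0.075], [0.6339, 0.0664, 0.075]] head 53.4 from disc 53.3 mark head -38.8 -38.7 barctr [0.6206 0.0486 0.075 ]
R disc [ 0.6111 -0.0565  0.047 ] line end [[0.6121, -0.0583, 0.075], [0.625, -0.0746, 0.075]] head -51.4 from disc -52.4 mark head 29.7 29.2 barctr [ 0.611  -0.0566  0.075 ]
```

```bash
python3 - <<'E'
from h import *
go([.6206,.0486,.073],53.4,0,.08)
E
```

```text
xyz [ 85. -64.  96.] rot [-0.002 -0.002 -1.01 ]
rows needed 6.7
```

```bash
python3 -m creep '{"delta_rot":[[0,0,-0.14],[0,0,-0.28],[0,0,-0.42],[0,0,-0.56],[0,0,-0.7],[0,0,-0.85],[0,0,-1.01],[0,0,-1.01],[0,0,-1.01]],"xyz":[[12,-9,13],[24,-18,27],[36,-27,41],[48,-36,55],[60,-45,68],[73,-55,82],[85,-64,96],[85,-64,96],[85,-64,96]],"hand":[50,50,50,50,50,50,50,50,50]}' | grep pos
python3 - <<'E'
from h import *
print(manip.sense()['q'].round(2),manip.sense()['opening'].round(2)); go([.6206,.0486,.073],53.4,0,0)
E
```

```text
tcp_pos: [0.6206, 0.048, 0.1344]Traceback (most recent call last):
  File "<stdin>", line 2, in <module>
AttributeError: 'float' object has no attribute 'round'
```

```bash
python3 - <<'E'
from h import *
print(manip.sense()['q'].round(2),manip.sense()['opening']); go([.6206,.0486,.073],53.4,0,0)
E
```

```text
[-0.58  0.57  0.61  1.77 -0.4   0.93 -0.44] 0.49951894669245506
xyz [ 0. -0. 80.] rot [-0.001 -0.001 -0.005]
rows needed 1.6
```

```bash
python3 -m creep '{"delta_rot":[[0,0,0],[0,0,0],[0,0,0],[0,0,0],[0,0,0],[0,0,0],[0,0,0],[0,0,0],[0,0,0],[0,0,0]],"xyz":[[0,0,25],[0,0,50],[0,0,70],[0,0,80],[0,0,80],[0,0,80],[0,0,80],[0,0,80],[0,0,80],[0,0,80]],"hand":[50,50,50,50,50,0,0,0,0,0]}'
python3 -m creep '{"delta_rot":[[0,0,0],[0,0,0.02],[0,0,0.12],[0,0,0.24],[0,0,0.36],[0,0,0.48],[0,0,0.6],[0,0,0.72],[0,0,0.8],[0,0,0.8]],"xyz":[[0,0,0],[0,0,0],[0,0,0],[0,0,0],[0,0,0],[0,0,0],[0,0,0],[0,0,0],[0,0,0],[0,0,0]],"hand":[0,0,0,0,0,0,0,0,0,0]}'
python3 - <<'E'
from h import *
s=manip.sense();print(s['q'].round(2),s['moment'].round(2));R=Rn.from_rotvec(s['ee_rot']).as_matrix();print(np.degrees(np.arctan2(R[1,0],R[0,0])))
E
```

```text
time: 50.35
tcp_pos: [0.6215, 0.0493, 0.0547]
ee_rot: [-2.807, -1.409, -0.003]
force: [0.8, -0.1, 2.4]
opening: 0.137
grip_force: 29.9
time: 51.35
tcp_pos: [0.6213, 0.0498, 0.0546]
ee_rot: [-3.133, -0.202, -0.001]
force: [-1.7, 0.8, 6.4]
opening: 0.138
grip_force: 29.9
[-0.66  0.73  0.75  1.81 -0.65  0.85 -1.04] [ 0.1   0.48 -0.05]
7.366510611555992
```

```bash
python3 -m creep '{"delta_rot":[[0,0,0],[0,0,0.12],[0,0,0.24],[0,0,0.36],[0,0,0.48],[0,0,0.6],[0,0,0.72],[0,0,0.805],[0,0,0.805],[0,0,0.805]],"xyz":[[0,0,-1],[0,0,-1],[0,0,-1],[0,0,-1],[0,0,-1],[0,0,-1],[0,0,-1],[0,0,-1],[0,0,-1],[0,0,-1]],"hand":[0,0,0,0,0,0,0,0,0,0]}'
python3 - <<'E'
from h import *
s=manip.sense();print(s['q'].round(2),s['moment'].round(2));R=Rn.from_rotvec(s['ee_rot']).as_matrix();print(np.degrees(np.arctan2(R[1,0],R[0,0])))
E
```

```text
time: 52.35
tcp_pos: [0.6213, 0.0502, 0.0547]
ee_rot: [-2.964, 1.035, -0.0]
force: [3.6, 2.3, -3.7]
opening: 0.14
grip_force: 29.9
[-0.77  0.82  0.93  1.82 -0.81  0.94 -1.72] [ 0.55 -0.57  0.02]
-38.49419262515067
```

Release, rise, and measure before going to the right dial.

```bash
python3 -m creep '{"delta_rot":[[0,0,0],[0,0,0],[0,0,0],[0,0,0],[0,0,0],[0,0,0],[0,0,0],[0,0,0],[0,0,0],[0,0,0]],"xyz":[[0,0,0],[0,0,0],[0,0,0],[0,0,0],[0,0,-25],[0,0,-60],[0,0,-100],[0,0,-100],[0,0,-100],[0,0,-100]],"hand":[50,50,50,50,50,50,50,50,50,50]}' | grep pos
cat > dial.py <<'E'
from h import *
c,im=snap("wrist","d%d.png"%int(manip.sense()['time']*10)); g=cv2.cvtColor(im,cv2.COLOR_BGR2GRAY)
for n,C,m in(("L",(.6206,.0486),-38.7),("R",(.611,-.0566),29.4)):
    # white line: bright pixels within 21 mm of the axis on the z=.075 plane
    t=np.linspace(0,2*np.pi,60); ring=proj(c,np.c_[C[0]+.021*np.cos(t),C[1]+.021*np.sin(t),0*t+.075])
    mk=np.zeros(g.shape,np.uint8); cv2.fillPoly(mk,[ring.astype(int)],255); ys,xs=np.nonzero((g>140)&(mk>0))
    if len(xs)<8: print(n,"no line",len(xs)); continue
    P=plane(c,np.c_[xs,ys],.075)[:,:2]-C; r=np.linalg.norm(P,axis=1); mid=P[r<.021].mean(0); h=np.degrees(np.arctan2(mid[1],mid[0]))
    v=np.linalg.svd(P-P.mean(0))[2][0]; print(n,len(xs),"head",h.round(1),"line dir",np.degrees(np.arctan2(*(v*np.sign(v@mid))[::-1])).round(1),"target",m,"r",np.linalg.norm(mid).round(4))
E
python3 dial.py
python3 - <<'E'
from h import *
print(manip.sense()['q'].round(2)); go([.611,-.0566,.075],-52,0,.08)
E
```

```text
tcp_pos: [0.6202, 0.0494, 0.1539]
L 414 head 150.0 line dir -129.7 target -38.7 r 0.0072
R 370 head -129.8 line dir 148.7 target 29.4 r 0.0111
[-0.85  0.7   1.05  1.77 -0.69  1.08 -1.8 ]
xyz [59. 88. 18.] rot [0.001 0.002 0.233]
rows needed 2.2
```

```bash
python3 -m creep '{"delta_rot":[[0,0,0.06],[0,0,0.12],[0,0,0.18],[0,0,0.233],[0,0,0.233],[0,0,0.233]],"xyz":[[15,22,4],[30,44,8],[45,66,12],[59,88,18],[59,88,18],[59,88,18]],"hand":[50,50,50,50,50,50]}' | grep pos
python3 - <<'E'
from h import *
print(manip.sense()['q'].round(2)); go([.611,-.0566,.075],-52,0,0)
E
```

```text
tcp_pos: [0.6115, -0.0567, 0.1358]
[-0.69  0.74  1.08  1.81 -0.74  1.07 -1.82]
xyz [-0.  0. 80.] rot [ 0.     0.002 -0.001]
rows needed 1.6
```

```bash
python3 -m creep '{"delta_rot":[[0,0,0],[0,0,0],[0,0,0],[0,0,0],[0,0,0],[0,0,0],[0,0,0],[0,0,0],[0,0,0],[0,0,0]],"xyz":[[0,0,25],[0,0,50],[0,0,70],[0,0,80],[0,0,80],[0,0,80],[0,0,80],[0,0,80],[0,0,80],[0,0,80]],"hand":[50,50,50,50,50,0,0,0,0,0]}'
python3 -m creep '{"delta_rot":[[0,0,0],[0,0,-0.02],[0,0,-0.12],[0,0,-0.24],[0,0,-0.36],[0,0,-0.48],[0,0,-0.6],[0,0,-0.7],[0,0,-0.7],[0,0,-0.7]],"xyz":[[0,0,0],[0,0,0],[0,0,0],[0,0,0],[0,0,0],[0,0,0],[0,0,0],[0,0,0],[0,0,0],[0,0,0]],"hand":[0,0,0,0,0,0,0,0,0,0]}'
python3 - <<'E'
from h import *
s=manip.sense();print(s['q'].round(2),s['moment'].round(2));R=Rn.from_rotvec(s['ee_rot']).as_matrix();a=np.degrees(np.arctan2(R[1,0],R[0,0]));print(a,np.radians(29.4-a))
E
```

```text
time: 55.0
tcp_pos: [0.6126, -0.0562, 0.0575]
ee_rot: [-2.822, 1.376, -0.001]
force: [-0.3, 0.3, 2.5]
opening: 0.138
grip_force: 29.9
time: 56.0
tcp_pos: [0.6128, -0.0559, 0.0574]
ee_rot: [-3.122, 0.327, -0.002]
force: [-0.9, 1.1, 5.9]
opening: 0.138
grip_force: 29.9
[-0.54  0.75  0.82  1.84 -0.71  0.88 -1.16] [ 0.39  0.09 -0.02]
-11.975717427193599 0.7221424994793255
```

```bash
python3 -m creep '{"delta_rot":[[0,0,0],[0,0,-0.12],[0,0,-0.24],[0,0,-0.36],[0,0,-0.48],[0,0,-0.6],[0,0,-0.72],[0,0,-0.722],[0,0,-0.722]],"xyz":[[0,0,0],[0,0,0],[0,0,0],[0,0,0],[0,0,0],[0,0,0],[0,0,0],[0,0,0],[0,0,0]],"hand":[0,0,0,0,0,0,0,0,0]}' | egrep "force|rot"
python3 -m creep '{"delta_rot":[[0,0,0],[0,0,0],[0,0,0],[0,0,0],[0,0,0],[0,0,0],[0,0,0],[0,0,0],[0,0,0],[0,0,0]],"xyz":[[0,0,0],[0,0,0],[0,0,0],[0,0,0],[0,0,-25],[0,0,-60],[0,0,-100],[0,0,-140],[0,0,-180],[0,0,-180]],"hand":[50,50,50,50,50,50,50,50,50,50]}' | grep pos
python3 - <<'E'
from h import *
print(manip.sense()['q'].round(2)); p,R=pose([.53,-.01,.25],-5,0); rows(p,R)
E
```

```text
ee_rot: [-3.037, -0.794, -0.003]
force: [0.6, 2.5, 7.4]
grip_force: 29.9
tcp_pos: [0.6151, -0.0577, 0.2424]
[-0.55  0.46  0.8   1.71 -0.37  1.12 -0.7 ]
xyz [-51. -83.  11.] rot [ 0.001 -0.01   0.601]
```

```bash
python3 -m creep '{"delta_rot":[[0,0,0.12],[0,0,0.24],[0,0,0.36],[0,0,0.48],[0,0,0.6],[0,0,0.6],[0,0,0.6]],"xyz":[[-10,-17,2],[-20,-34,4],[-30,-50,6],[-40,-66,8],[-51,-83,11],[-51,-83,11],[-51,-83,11]],"hand":[50,50,50,50,50,50,50]}' | grep pos
python3 dial.py
python3 - <<'E'
from h import *
c,im=snap("side","s8.png")
hsv=cv2.cvtColor(im,cv2.COLOR_BGR2HSV); b=cv2.inRange(hsv,(8,70,60),(22,255,255)); b[:245]=0;b[330:]=0;b[:,:255]=0;b[:,325:]=0
for k in cv2.findContours(b,0,2)[0]:
    if cv2.contourArea(k)>60: m=cv2.moments(k); u=[m['m10']/m['m00'],m['m01']/m['m00']]; print(np.round(u,1),cv2.contourArea(k))
a=cv2.imread("pics/s4.png")[120:200,300:400].astype(int); print("board diff",(np.abs(a-im[120:200,300:400]).max(2)>60).sum())
for n,P in dict(loupe=(257,225),tape=(276,191),tally=(266,207)).items():
    a=cv2.imread("pics/side0.png").astype(int); u,v=P; print(n,(np.abs(a-im)[v-12:v+12,u-12:u+12].max(2)>50).sum())
E
```

```text
tcp_pos: [0.527, -0.0091, 0.2257]
L 377 head 37.1 line dir 121.6 target -38.7 r 0.0114
R 275 head -38.9 line dir -121.3 target 29.4 r 0.0117
[288.4 295.2] 384.5
[297.2 267.9] 308.5
board diff 1780
loupe 0
tape 0
tally 0
```

```bash
python3 - <<'E'
from h import *
c,im=snap("wrist","w11.png"); g=cv2.cvtColor(im,cv2.COLOR_BGR2GRAY)
for n,C,m in(("L",(.6206,.0486),-38.7),("R",(.611,-.0566),29.4)):
    best=None
    t=np.linspace(0,2*np.pi,80); disc=lambda r,z:cv2.fillPoly(np.zeros(g.shape,np.uint8),[proj(c,np.c_[C[0]+r*np.cos(t),C[1]+r*np.sin(t),0*t+z]).astype(int)],255)
    mk=disc(.022,.047); b=((g>110)&(mk>0)).astype(np.uint8)
    N,lab,st,cen=cv2.connectedComponentsWithStats(b)
    for i in range(1,N):
        if st[i,4]<20: continue
        ys,xs=np.nonzero(lab==i); P=plane(c,np.c_[xs,ys],.075)[:,:2]-C; mid=P.mean(0); v=np.linalg.svd(P-mid)[2][0]; v*=np.sign(v@mid)
        print(n,st[i].tolist(),"radial",np.degrees(np.arctan2(mid[1],mid[0])).round(1),"dir",np.degrees(np.arctan2(v[1],v[0])).round(1),"target",m,"r",np.linalg.norm(mid).round(4))
E
```

```text
L [243, 68, 15, 21, 111] radial -33.9 dir -39.5 target -38.7 r 0.0114
R [350, 70, 15, 20, 99] radial 31.3 dir 30.1 target 29.4 r 0.0118
```

Both dials are within 1° of their marks. I'll move the arm clear and confirm the cores.

```bash
python3 -m creep '{"delta_rot":[[0,0,0],[0,0,0],[0,0,0],[0,0,0],[0,0,0],[0,0,0],[0,0,0]],"xyz":[[-10,0,-30],[-20,0,-65],[-30,0,-100],[-40,0,-135],[-45,0,-160],[-45,0,-160],[-45,0,-160]],"hand":[50,50,50,50,50,50,50]}' | grep pos
python3 - <<'E'
from h import *
c,im=snap("side","s9.png")
a=cv2.imread("pics/s4.png").astype(int); d=(np.abs(a-im).max(2)>60)
print("board diff now",d[135:200,312:375].sum())
hsv=cv2.cvtColor(im,cv2.COLOR_BGR2HSV)
for n,P in dict(A=(.585,-.224),B=(.578,-.289),C=(.570,-.358)).items():
    for z,l in((.118,"top"),(.066,"mid")):
        u=proj(c,[[*P,z]])[0].round().astype(int); print(n,l,u,"now",hsv[u[1],u[0]],"s4",cv2.cvtColor(a.astype(np.uint8),cv2.COLOR_BGR2HSV)[u[1],u[0]])
c2,i2=snap("wrist","w12.png"); print(manip.sense()['force'].round(1),manip.sense()['time'])
for P in([.556,.335,.06],[.57,.235,.06],[.585,-.224,.12],[.57,-.358,.12]): print(proj(c2,[P])[0].round())
E
```

```text
tcp_pos: [0.4823, -0.006, 0.3861]
board diff now 128
A top [338 160] now [165   7  72] s4 [165   7  73]
A mid [337 171] now [ 17  57 112] s4 [ 17  56 113]
B top [345 150] now [ 0  0 68] s4 [150   4  68]
B mid [344 161] now [ 16  57 108] s4 [ 17  58 109]
C top [352 140] now [18 19 66] s4 [ 0  4 59]
C mid [351 151] now [ 16  57 107] s4 [ 17  59 108]
[-0.4 -0.1 -0.6] 59.55
[ 74. 132.]
[141. 115.]
[496.  68.]
[607.  73.]
```

Everything is unchanged: cores and rolls stand, the dials are set, the bystanders haven't moved and the robot is clear. Handing in.

```bash
python3 -c "
from bench import manip
print(manip.close_job())"
```

```text
the job is handed in; nothing more can be done
None
```

I handed the job in at about 60 s on the robot's clock: all three cores stand on the plywood board, both label rolls stand upright in the steel pan, and both dials measured within about 1° of their marks (left four dots, right two dots), with the loupe, tape and counter unmoved; no verdict came back.

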